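Check the tumbler on the banding wheel, load the castor caddy and roll it into its bay

TASK

With the tumbler standing in the middle of the banding wheel, give the wheel one full turn by hand, either way, to show its glaze all round; then stand that tumbler and every other one like it upright on the castor caddy. Push the loaded caddy forwards on its wheels, without lifting it, until all four castors trail straight, and steer it front first into the taped bay: square inside the tape, handle at the open side, castors still trailing straight towards the handle. Leave the other things on the table where they are.

Things in the scene. Friction and masses are not known exactly. Their poses are not given: they have to be found in the camera images.
- wheel (a joint): turning angle (rad) of the banding wheel's head, 0 at the start, growing anticlockwise seen from above, no stops; it turns with light friction (about 0.05 N m) and stays where it is left
- wheel_centre (a point): centre of the top face of the banding wheel's spoked aluminium head, 85 mm above the table. Head 264 mm across, 14 mm thick: solid hub of radius 60 mm on which a tumbler stands, rim between radii 118 and 132 mm, four straight spokes 18 mm wide, 90 degrees apart (tops 2 mm below the hub's), and between them four open windows (radius 60 to 118 mm) that fingers can enter from above
- wheel_stand: fixed dark foot and shaft that carry the banding wheel; origin on the table, under wheel_centre. The foot is a disc of radius 85 mm, 10 mm high at its edge and 22 mm at radius 40 mm; the shaft has a radius of at most 35 mm. Nothing else lies under the windows of the head
- spoke (a point): point in the middle of one of the four spokes, at radius 89 mm from wheel_centre and in the plane of the head's top face; turns with the wheel
- caddy: caddy on four swivel castors, 0.75 kg empty: board 190 mm (x) by 210 mm (y), top 52 mm above the table, with an edge rail 5 mm thick, rail top 66 mm above the table. Origin at table height under the middle of the board; x points to the front, away from the push handle; z up. It rolls easily (about 1 N). Some 50 to 80 mm of straight travel swings its castors into line
- handle (a point): middle of the caddy's push handle: a level steel tube 12 mm thick and 170 mm long, parallel to the caddy's y axis, 135 mm above the table and 135 mm behind the caddy's origin (x = -135 mm), carried by two slanting legs of the same tube at y +-85 mm
- axle_fl (a point): wheel centre of the front left castor (wheel 32 mm across); its swivel axis stands at caddy x = 70 mm, y = 80 mm; the castor trails straight behind when this point lies 14 mm nearer the handle than the swivel axis, at the same y
- axle_fr (a point): wheel centre of the front right castor (wheel 32 mm across); its swivel axis stands at caddy x = 70 mm, y = -80 mm; the castor trails straight behind when this point lies 14 mm nearer the handle than the swivel axis, at the same y
- axle_rl (a point): wheel centre of the rear left castor (wheel 32 mm across); its swivel axis stands at caddy x = -70 mm, y = 80 mm; the castor trails straight behind when this point lies 14 mm nearer the handle than the swivel axis, at the same y
- axle_rr (a point): wheel centre of the rear right castor (wheel 32 mm across); its swivel axis stands at caddy x = -70 mm, y = -80 mm; the castor trails straight behind when this point lies 14 mm nearer the handle than the swivel axis, at the same y
- bay: parking bay of black tape on the table, three sides of a rectangle, inside 240 mm along x and 260 mm along y, tape 19 mm wide; origin at the centre of the rectangle, on the table; x is the direction in which the caddy drives in, the side at -x is open, the closed end at +x
- cup0: straight celadon tea tumbler, open at the top, 60 mm across, 60 mm high, wall 5 mm, about 140 g; origin at the centre of its underside, z up through the mouth; at the start it stands on the hub of the banding wheel
- cup1: straight celadon tea tumbler, open at the top, 60 mm across, 60 mm high, wall 5 mm, about 140 g; origin at the centre of its underside, z up through the mouth; stands on the table; absent in some starts
- cup2: straight celadon tea tumbler, open at the top, 60 mm across, 60 mm high, wall 5 mm, about 140 g; origin at the centre of its underside, z up through the mouth; stands on the table; absent in some starts
- cup3: straight celadon tea tumbler, open at the top, 60 mm across, 60 mm high, wall 5 mm, about 140 g; origin at the centre of its underside, z up through the mouth; stands on the table; absent in some starts
- dish_a: low round stone-glaze dish, 104 mm across, 38 mm high; bystander, to be left where it is; origin at the centre of its underside
- dish_b: low round stone-glaze dish, 96 mm across, 32 mm high; bystander, to be left where it is; origin at the centre of its underside
- saucer: blue colour saucer, 80 mm across, 12 mm high; bystander, to be left where it is; origin at the centre of its underside
- jar: round-bellied celadon jar, 94 mm across, 84 mm high; bystander, to be left where it is; origin at the centre of its underside
Not all that is in view belongs to the job. Leave any pink look-alike of the cup0 alone. Leave any brown look-alike of the cup3 alone.

How it is judged:
By the outcome, as a careful person would: the job done as asked, in the order asked, and still so for the second after the job is handed in, with the robot touching nothing.
Of cup1, cup2, cup3 only 2 to 3 are there at a start; the rules pass over those that are not, and their reading is None.
At some moment in a run one of cup0, cup1, cup2, cup3 may be knocked a few centimetres aside while the robot is not near it.
It also fails if it takes over 208 s, if anything falls off the work surface, if the arm or the gripper's body presses on something with over 40 N, if the wrist force passes 120 N, or if a joint passes its speed limit or range.

ROBOT

A 6-joint arm with a two-finger parallel gripper is mounted at the origin on the work surface. World frame = base frame: x ahead of the robot, y to its left, z up, the work surface at z = 0. Lengths are in m, angles in rad, forces in N, time in s.
With the tool pointing down it reaches from about 0.4 to 0.925 m from the base axis. Payload 12.5 kg.
Tool frame: the origin (TCP) lies midway between the tips of the shut fingers; the grasp point (between the pads) lies 19 mm behind it; z points along the fingers, y is the direction in which the jaws open and shut (so a half turn about z gives the same grasp; the last joint's range is limited). The gripper opens to 95 mm and grips with 3 to 60 N. Pads are 20 mm wide; open, the fingers measure 119 mm over their backs; the gripper's body (75 mm by 180 mm) begins 59 mm behind the grasp point.
Start: joints at [-1.279, 0.491, 1.559, -0, 1.092, -0.106], TCP at [0.242, -0.576, 0.215] pointing down, gripper open.
Joint ranges: [-3.1, 3.1], [-0.84, 2.19], [0.05, 2.79], [-1.13, 4.28], [0.06, 2.93], [-2.69, 2.69]. Speed limits (rad/s): [2.22, 2.22, 2.79, 3.14, 3.14, 3.14].

INTERFACE

Orientations are given as a unit quaternion [x, y, z, w].
In Python, from cell import robot, vision gives the robot as it stands.
- The arm moves only by the shell command python3 -m crank 'ROWS' [FORCE]. ROWS is a JSON object of lists of equal length, an entry for each row: "translation": the shift along the tool's x, y, z in cm, a list of three; "rotation": the turn, a rotation vector about the tool's x, y, z in degrees, a list of three; "gripper": the closure, from -1 (fully open) to 1 (shut). A call has 1 to 12 rows; each row is the pose to reach, as a shift and turn from the pose commanded when the call began, along the tool's axes at that moment; what a row does not reach only later rows make up. A row lasts 1/10 s, in which the tool goes at most 50 mm and 8.59 degrees, less where a joint would pass 70% of its speed; a pose out of reach is approached as far as the arm can. A call with a gripper value outside its range is refused whole. The fingers move at their own pace and stop on an object; FORCE is the grip in N (left out, the last holds). Time passes only in rows, so rows that repeat a pose let the fingers close. It gives the time, the measured TCP pose, the force and the opening at its end, in the units of the state.
- robot.get_state(): the state, without advancing time (a new reading comes with each control period).
- vision.grab_frame(name): name is "scene" or "top" or "wrist"; returns (picture, depth): 400x640x3 uint8, red, green, blue; 400x640 float32, m along the optical axis (not along the pixel's ray), 0 where there is no reading.
- vision.camera_params(name): a dict with "vertical_fov" (degrees; the focal length in pixels is half the picture's height over the tangent of half this angle, whatever the lens; pixels are square), "cx", "cy" (the principal point, pixels), "origin" and "attitude" of the camera in the world. Camera axes: x right, y down, z forward; pixel columns grow to the right and rows downward; lengths in m; the calibration is good to about 2 mm. A picture is of the moment at which its call begins: read the wrist's pose just before it. camera_params takes no time and is no camera call; for the wrist camera it gives the pose at the moment of the call.
- robot.job_done(): hands the job in, once; it reports no verdict.
Trained networks look in the newest picture that a camera, given by its name, has taken for a name from the list of things; names that differ only in an ending like _2 or _b are one class to them, and where a whole thing is asked for, a point or a joint stands for the part that bears it (a point fixed in the world has none). Each returns a list of dicts, best first, with "score" (0 to 1); they miss things now and then, are a little off and sometimes report something else, mostly with a low value. They report only what shows in the picture. A call takes as long as a camera call. They do not tell look-alikes from the thing itself.
- vision.find_in(camera, query): "rect" ([centre column, centre row, width, height] in pixels, round what is visible of it).
The state is a dict: "time_s": time; "joint_pos": joint angles; "qd": joint speeds; "joint_efforts": joint torques, N m; "tool_pos": TCP position; "ee_rot": TCP orientation; "ft_force": force on the tool from outside, world axes, zero at the start; "moment": the same for the moment, N m; "gripper_width": opening from 0.0 (shut) to 1.0 (fully open).
Only numpy, scipy, OpenCV 4.12 (cv2) and the standard library are available. Lean on these libraries where they do the work, as an engineer would, in place of code of your own. Each camera call takes 0.05 s, during which the arm holds its last target.

## Working session

There is one attempt and no reset: what is moved stays moved. The work goes in short steps, Python scripts to look and compute and a shell command to move; the robot and the scene stay as the last step left them, time stands still between calls to the robot, and variables do not carry over. Pictures are saved under pics/ and viewed, and the job is handed in when it is done.

```bash
ls; mkdir -p pics
python3 - <<'E'
from cell import robot, vision
import cv2
s=robot.get_state(); print(s)
for n in ("scene","top","wrist"):
    p,d=vision.grab_frame(n); cv2.imwrite(f"pics/{n}0.png",p[:,:,::-1]); print(n,vision.camera_params(n))
    import numpy as np; np.save(f"/tmp/{n}_d.npy",d)
E
```

```text
pics
{'time_s': 0.0, 'joint_pos': array([-1.27859405e+00,  4.91536700e-01,  1.55942759e+00, -6.55153565e-06,
        1.09173641e+00, -1.05610007e-01]), 'qd': array([-0.00030963, -0.00138958, -0.0007696 , -0.00062927,  0.00152941,
        0.00017521]), 'joint_efforts': array([-2.70934024e-04, -6.12653947e+01, -2.58191621e+01,  6.91592158e-02,
        4.81527625e-02, -1.36040594e-04]), 'tool_pos': array([ 0.24206965, -0.57595388,  0.21408349]), 'ee_rot': array([ 9.80282858e-01,  1.97598609e-01, -5.45065936e-05, -5.51340779e-04]), 'ft_force': array([-0.02186546,  0.88167775,  0.08791444]), 'moment': array([-0.06972741, -0.05487497,  0.01958833]), 'gripper_width': 1.0012125838851857}
scene {'vertical_fov': 47.48557316003983, 'cx': 320.64083819122794, 'cy': 197.51325519445336, 'origin': array([ 1.18538199, -0.22716083,  0.93096875]), 'attitude': array([ 0.7544206 ,  0.55534173, -0.20620389, -0.28271025])}
top {'vertical_fov': 43.30597213142873, 'cx': 317.29211285200637, 'cy': 186.1172508115103, 'origin': array([0.3430829 , 0.00597912, 1.477007  ]), 'attitude': array([ 0.71531   , -0.69650971,  0.0355902 , -0.04403593])}
wrist {'vertical_fov': 62.920202873640235, 'cx': 320.5640065837994, 'cy': 199.141781442751, 'origin': array([ 0.31119285, -0.54816406,  0.38422178]), 'attitude': array([ 0.8251723 , -0.5491283 , -0.07353252,  0.11018961])}
```

View pics/top0.png

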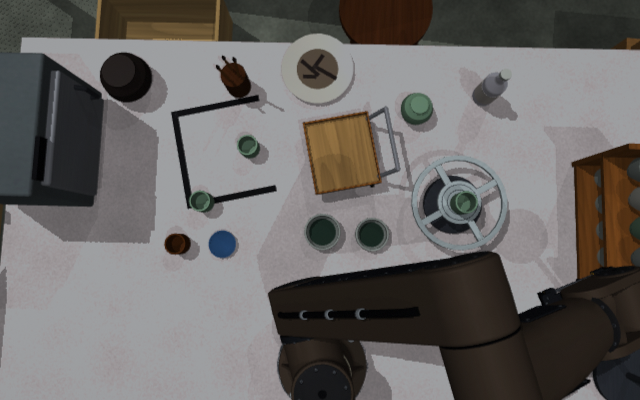

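View pics/scene0.png

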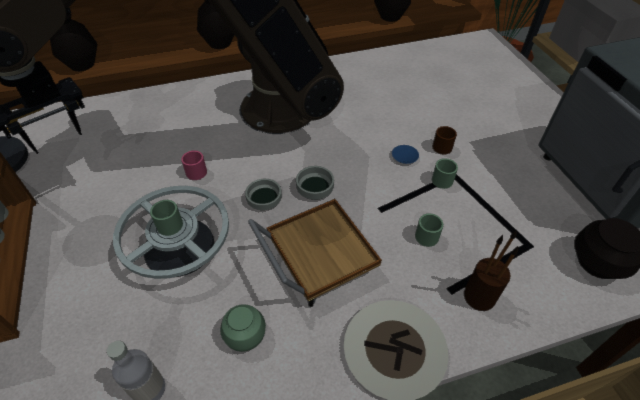

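View pics/wrist0.png

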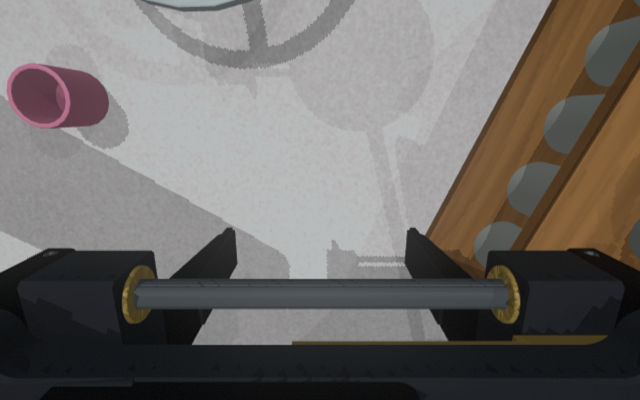

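Both views show three green tumblers: one on the wheel hub at top (463,202), one at (248,146) inside the bay, and one at (201,201) on the tape corner. The brown one at top (178,243) and the pink one at scene (195,165) are look-alikes.

```bash
cat > h.py <<'E'
from cell import robot, vision
import numpy as np, cv2
from scipy.spatial.transform import Rotation as R
def cloud(n, save=None):
    c=vision.camera_params(n); p,d=vision.grab_frame(n)
    if save: cv2.imwrite(f"pics/{save}.png",p[:,:,::-1])
    return p,d,pts(c,d),c
def pts(c,d):
    f=200/np.tan(np.radians(c['vertical_fov']/2))
    v,u=np.mgrid[0:400,0:640].astype(float)
    X=np.stack([(u-c['cx'])/f*d,(v-c['cy'])/f*d,d],-1)
    W=X@R.from_quat(c['attitude']).as_matrix().T+c['origin']
    W[d<=0]=np.nan
    return W
def proj(c,P):
    f=200/np.tan(np.radians(c['vertical_fov']/2))
    X=(np.asarray(P)-c['origin'])@R.from_quat(c['attitude']).as_matrix()
    return np.stack([c['cx']+f*X[...,0]/X[...,2],c['cy']+f*X[...,1]/X[...,2]],-1)
def ray(c,u,v,z):
    f=200/np.tan(np.radians(c['vertical_fov']/2))
    r=R.from_quat(c['attitude']).as_matrix()@np.array([(u-c['cx'])/f,(v-c['cy'])/f,1])
    return c['origin']+r*(z-c['origin'][2])/r[2]
def circ(P):
    A=np.c_[2*P[:,:2],np.ones(len(P))]; s=np.linalg.lstsq(A,(P[:,:2]**2).sum(1),rcond=None)[0]
    return s[:2],np.sqrt(s[2]+s[:2]@s[:2])
def rows(p,yawdeg,s=None):
    """shift (tool cm) & turn about tool z (deg) from now to tool-down pose at p, with tool x axis at heading yawdeg in world"""
    s=s or robot.get_state()
    T=R.from_quat(s['ee_rot']); y=np.radians(yawdeg)
    G=R.from_matrix(np.array([[np.cos(y),np.sin(y),0],[np.sin(y),-np.cos(y),0],[0,0,-1]]))
    return T.inv().apply(np.array(p)-s['tool_pos'])*100,(T.inv()*G).as_rotvec(degrees=True)
E
python3 - <<'E'
from h import *
for n in("top","scene"):
    p,d,W,c=cloud(n)
    print(n)
    if n=="top": L=[(248,146),(201,201),(178,243),(463,202),(500,185),(324,232),(372,234),(416,107),(222,244),(390,140),(345,155),(470,205)]
    else: L=[(429,225),(444,170),(444,137),(165,215),(195,162),(120,190),(240,250),(264,192),(315,180),(242,330),(405,155),(325,245),(280,260)]
    for u,v in L: print((u,v),np.round(W[v,u],3))
    for q in("cup0","caddy","bay","wheel","pink"):
        try:
            for r in vision.find_in(n,q): print(q,np.round(r['rect']),round(r['score'],2))
        except Exception as e: print(q,e)
s=robot.get_state(); print(s['time_s'],R.from_quat(s['ee_rot']).as_matrix().round(2))
E
```

```text
top
(248, 146) [0.624 0.235 0.007]
(201, 201) [0.456 0.365 0.009]
(178, 243) [0.332 0.425 0.01 ]
(463, 202) [ 0.466 -0.377  0.092]
(500, 185) [ 0.517 -0.482  0.082]
(324, 232) [0.375 0.003 0.01 ]
(372, 234) [ 0.374 -0.137  0.003]
(416, 107) [ 0.734 -0.249  0.08 ]
(222, 244) [0.333 0.298 0.006]
(390, 140) [ 0.625 -0.169  0.135]
(345, 155) [ 0.596 -0.052  0.052]
(470, 205) [ 0.458 -0.395  0.095]
cup0 [177. 246.  27.  21.] 0.94
cup0 [203. 203.  27.  19.] 0.87
cup0 [464. 202.  27.  23.] 0.74
cup0 [249. 148.  22.  23.] 0.74
caddy [350. 151.  98.  90.] 0.83
caddy [223. 247.  25.  33.] 0.16
bay [226. 151. 106. 112.] 0.57
wheel [460. 203.  98.  91.] 0.92
pink it knows: axle_fl, axle_fr, axle_rl, axle_rr, bay, caddy, cup, dish, handle, jar, saucer, spoke, wheel, wheel_centre, wheel_stand
scene
(429, 225) [0.596 0.248 0.015]
(444, 170) [0.431 0.376 0.014]
(444, 137) [0.312 0.436 0.021]
(165, 215) [ 0.439 -0.374  0.097]
(195, 162) [ 0.196 -0.29   0.018]
(120, 190) [ 0.224 -0.502 -0.002]
(240, 250) [ 0.518 -0.224 -0.001]
(264, 192) [ 0.354 -0.126  0.005]
(315, 180) [0.352 0.019 0.004]
(242, 330) [ 0.765 -0.257  0.078]
(405, 155) [0.334 0.301 0.005]
(325, 245) [ 0.598 -0.03   0.046]
(280, 260) [ 0.576 -0.137 -0.002]
cup0 [429. 232.  28.  32.] 0.88
cup0 [193. 163.  28.  31.] 0.83
cup0 [166. 219.  34.  34.] 0.76
cup0 [443. 142.  26.  26.] 0.7
cup0 [445. 175.  26.  31.] 0.59
caddy [316. 253. 132. 109.] 0.57
bay [456. 234. 152. 121.] 0.67
wheel [171. 232. 114.  89.] 0.71
wheel [456. 235. 154. 121.] 0.51
pink it knows: axle_fl, axle_fr, axle_rl, axle_rr, bay, caddy, cup, dish, handle, jar, saucer, spoke, wheel, wheel_centre, wheel_stand
0.65 [[ 0.92  0.39  0.  ]
 [ 0.39 -0.92 -0.  ]
 [-0.    0.   -1.  ]]
```

```bash
cat > fit.py <<'E'
from h import *
def clus(W,p,lab):
    pass
def cups(W,p,c,sel,zt=0.06):
    out=[]
    for (x,y) in sel:
        m=(np.hypot(W[...,0]-x,W[...,1]-y)<0.06)&(abs(W[...,2]-zt)<0.008)
        P=W[m]
        if len(P)<8: out.append(None); continue
        out.append((circ(P)[0].round(4),circ(P)[1].round(4),len(P),P[:,2].mean().round(4)))
    return out
E
python3 - <<'E'
from fit import *
for n in("top","scene"):
    p,d,W,c=cloud(n); print(n)
    # table offset
    print("table z",np.nanmedian(W[abs(W[...,2])<0.02][:,2]))
    print("cups",cups(W,p,c,[(0.62,0.235),(0.45,0.365),(0.33,0.425)]),cups(W,p,c,[(0.466,-0.38)],0.145),cups(W,p,c,[(0.196,-.29)]))
    m=(np.hypot(W[...,0]-.466,W[...,1]+.38)<0.16)&(W[...,2]>0.075)&(W[...,2]<0.092)
    P=W[m]
    ctr=np.array([.466,-.38])
    for _ in range(8):
        r=np.hypot(*(P[:,:2]-ctr).T); ctr,rad=circ(P[(r>.112)&(r<.138)])
    r=np.hypot(*(P[:,:2]-ctr).T); a=np.arctan2(*(P[:,:2]-ctr).T[::-1])
    k=(r>.07)&(r<.11); print("wheel",ctr,rad,"spoke ang mod90",np.degrees(np.angle(np.exp(4j*a[k]).mean())/4),abs(np.exp(4j*a[k]).mean()),k.sum(), "hub z",np.median(P[r<.05][:,2]) if (r<.05).any() else 0)
    # caddy board+rail
    m=(np.hypot(W[...,0]-.6,W[...,1]+.05)<0.17)&(W[...,2]>0.042)&(W[...,2]<0.072)&(W[...,1]>-0.17)
    P=W[m].astype(np.float32); rc=cv2.minAreaRect(P[:,:2].copy()); print("caddy",rc,len(P))
    m=(np.hypot(W[...,0]-.6,W[...,1]+.18)<0.13)&(abs(W[...,2]-.135)<0.015)
    P=W[m]; print("handle",P.mean(0),len(P),np.degrees(np.arctan2(*np.linalg.svd(P[:,:2]-P[:,:2].mean(0))[2][0][::-1])))
    # tape
    m=(p.max(-1)<55)&(abs(W[...,2])<0.012)&(W[...,0]>.42)&(W[...,0]<.80)&(W[...,1]>.08)&(W[...,1]<.47)
    vis=p.copy(); vis[m]=(255,0,0); cv2.imwrite(f"pics/tape_{n}.png",vis[:,:,::-1])
    np.save(f"/tmp/tape_{n}.npy",W[m]); P=W[m].astype(np.float32); print("tape",len(P),cv2.minAreaRect(P[:,:2].copy()))
E
```

```text
top
table z 0.00032558655690073657
cups [(array([0.6165, 0.2294]), np.float64(0.0273), 120, np.float64(0.059)), (array([0.4527, 0.3571]), np.float64(0.0274), 127, np.float64(0.059)), (array([0.3298, 0.4198]), np.float64(0.0273), 133, np.float64(0.0594))] [(array([ 0.4616, -0.3704]), np.float64(0.0274), 150, np.float64(0.1441))] [None]
wheel [ 0.46558873 -0.36757244] 0.1239857290793226 spoke ang mod90 30.581022265403462 0.968939025046028 393 hub z 0.08604937593245765
caddy ((0.6025537252426147, -0.04512019455432892), (0.2125208079814911, 0.19775208830833435), 11.770574569702148) 4902
handle [ 0.62719323 -0.17209597  0.13822089] 326 -168.16972781306055
tape 1280 ((0.6132832169532776, 0.3114396929740906), (0.319186270236969, 0.265839159488678), 12.721149444580078)
scene
table z -0.0009384625926389667
cups [(array([0.6196, 0.2311]), np.float64(0.0274), 185, np.float64(0.0575)), (array([0.4558, 0.3592]), np.float64(0.0273), 146, np.float64(0.0574)), (array([0.333 , 0.4223]), np.float64(0.0273), 130, np.float64(0.0572))] [(array([ 0.4633, -0.3685]), np.float64(0.0274), 226, np.float64(0.142))] [(array([ 0.2205, -0.2937]), np.float64(0.0274), 149, np.float64(0.0569))]
wheel [ 0.46874551 -0.3658747 ] 0.12409416110281772 spoke ang mod90 30.56841356589192 0.9693231923135052 445 hub z 0.08427311259531578
caddy ((0.6029582023620605, -0.04360641539096832), (0.21331366896629333, 0.20101560652256012), 12.04993724822998) 6609
handle [ 0.63959287 -0.16948929  0.13764138] 444 12.062193709555439
tape 1279 ((0.6140516996383667, 0.31387630105018616), (0.32486361265182495, 0.2688010632991791), 12.650651931762695)
```

```bash
python3 -c "
import cv2,numpy as np
a=cv2.imread('pics/tape_top.png')[70:230,130:440]; b=cv2.imread('pics/tape_scene.png')[120:320,330:560]
a=cv2.resize(a,None,fx=2.5,fy=2.5)
cv2.imwrite('pics/t1.png',a);cv2.imwrite('pics/t2.png',cv2.resize(b,None,fx=2.5,fy=2.5))"
```

```text
(no output)
```

View pics/t1.png

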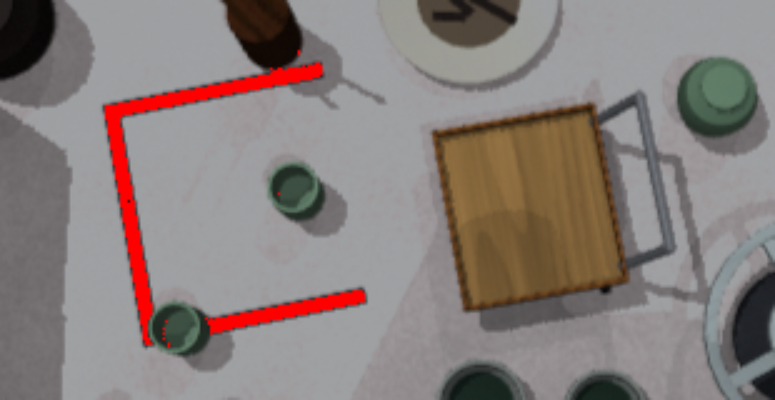

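View pics/t2.png

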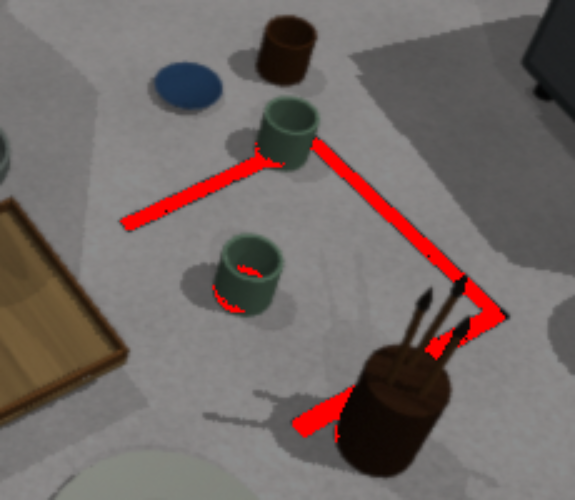

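```bash
cat > bay.py <<'E'
import numpy as np
from scipy.optimize import minimize
def fitbay(P):
    # U centreline in bay frame: sides y=+-.1395 x in [-.12,.139]; end x=.1295
    def f(q):
        c,s=np.cos(q[2]),np.sin(q[2]); D=P[:,:2]-q[:2]; x=D@[c,s]; y=D@[-s,c]
        def seg(a0,a1,a,b): return np.hypot(np.maximum(0,np.maximum(a0-a,a-a1)),np.maximum(0,abs(b)-.0095))
        d=np.minimum.reduce([seg(-.12,.139,x,y-.1395),seg(-.12,.139,x,y+.1395),seg(-.149,.149,y,x-.1295)])
        return np.minimum(d,.01).sum()
    best=min((minimize(f,[.61+a,.31+b,np.radians(102+t)],method='Nelder-Mead',options=dict(xatol=1e-5,fatol=1e-6,maxiter=2000)) for a in(-.02,0,.02) for b in(-.02,0,.02) for t in(-3,0,3)),key=lambda r:r.fun)
    return best.x, best.fun/len(P)
E
python3 - <<'E'
from bay import *
for n in("top","scene"):
    q,e=fitbay(np.load(f"/tmp/tape_{n}.npy")); print(n,q[:2].round(4),np.degrees(q[2]).round(2),e)
    g=np.array([.605,-.045]);c,s=np.cos(q[2]),np.sin(q[2]);D=g-q[:2];print("caddy in bay",D@[c,s],D@[-s,c])
E
```

```text
top [0.6106 0.3032] 102.93 9.251424925416546e-05
caddy in bay -0.33808009526549176 0.08344158737197369
scene [0.6105 0.3051] 102.4 0.0006880486036380038
caddy in bay -0.3407696705391506 0.08055586333535725
```

Bay: centre (0.6105, 0.304), heading 102.6°. Caddy: (0.603, -0.044), heading about 102°, 82 mm to the left of the bay's axis. Next I'll compute the approach to a wheel window.

Run:
```python
from h import *
print(rows([.553,-.389,.17],12.5))
```

```text
(array([35.91178541, -5.21685456,  4.46560652]), array([5.72638455e-03, 7.96277351e-04, 1.02910751e+01]))
```

```bash
python3 -m crank '{"translation":[[5,-0.7,0],[10,-1.4,0],[15,-2.2,0],[20,-2.9,0],[25,-3.6,0],[30,-4.4,1],[35.9,-5.2,2.5],[35.9,-5.2,4.45],[35.9,-5.2,4.45],[35.9,-5.2,4.45]],"rotation":[[0,0,3],[0,0,6],[0,0,10.3],[0,0,10.3],[0,0,10.3],[0,0,10.3],[0,0,10.3],[0,0,10.3],[0,0,10.3],[0,0,10.3]],"gripper":[1,1,1,1,1,1,1,1,1,1]}' 20
python3 - <<'E'
from h import *
p,d,W,c=cloud("scene","s1"); p,d,W,c=cloud("top","top1"); s=robot.get_state(); print(s['time_s'],s['gripper_width'],s['joint_pos'].round(2))
print(rows([.553,-.389,.0755],12.5))
for q in ("cup0",):
    print([ (np.round(r['rect']),round(r['score'],2)) for r in vision.find_in("top",q)])
E
```

```text
time_s: 1.75
tool_pos: [0.5528, -0.3892, 0.1701]
ee_rot: [0.994, 0.109, -0.0, -0.0]
ft_force: [-0.8, 0.4, -0.0]
gripper_width: 0.217
1.85 0.13571677255707632 [-0.71  0.6   1.47 -0.    1.07  0.64]
(array([ 0.08324209, -0.12055696,  9.57648828]), array([ 0.06792252, -0.03520845, -0.07208838]))
[(array([202., 201.,  27.,  19.]), 0.78), (array([248., 145.,  19.,  20.]), 0.72)]
```

View pics/s1.png

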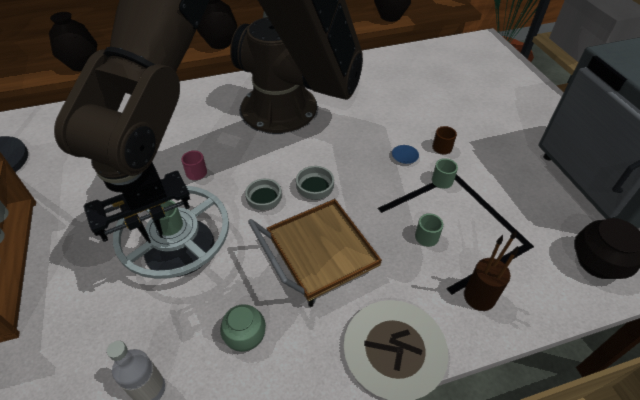

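View pics/top1.png

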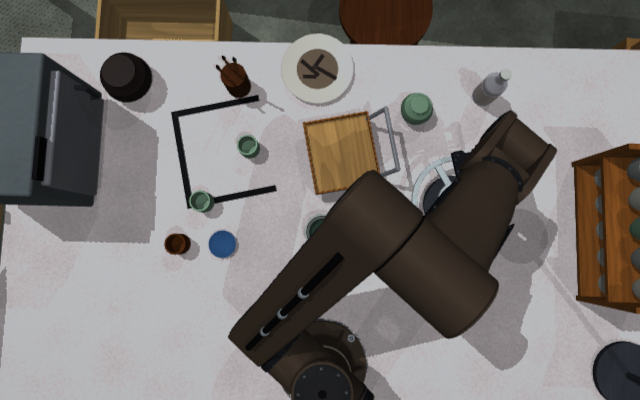

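The scene view shows the gripper above the wheel, with the cup still on the hub. I'll go down into the window with the fingers shut.

```bash
python3 -m crank '{"translation":[[0,0,0],[0,0,0],[0,-0.1,2.5],[0,-0.1,5],[0,-0.1,7],[0,-0.1,8.5],[0,-0.1,9.45],[0,-0.1,9.45],[0,-0.1,9.45]],"rotation":[[0,0,0],[0,0,0],[0,0,0],[0,0,0],[0,0,0],[0,0,0],[0,0,0],[0,0,0],[0,0,0]],"gripper":[1,1,1,1,1,1,1,1,1]}' 20
python3 - <<'E'
from h import *
p,d,W,c=cloud("wrist","w2");p,d,W,c=cloud("scene","s2");cv2.imwrite("pics/s2z.png",cv2.resize(p[120:300,60:280],None,fx=3,fy=3)[:,:,::-1]);s=robot.get_state(); print(s['time_s'],s['gripper_width'],s['tool_pos'],s['ft_force'])
C=np.array([.467,-.3667]); base=s['tool_pos'][:2]; h=np.radians(12.5)
X=np.array([np.cos(h),np.sin(h)]);Y=np.array([np.sin(h),-np.cos(h)])
for k in range(0,41):
    a=np.radians(-14.4+10*k); q=C+.089*np.array([np.cos(a),np.sin(a)])-base
    print(k,np.round([100*q@X,100*q@Y],1))
E
```

```text
time_s: 2.8
tool_pos: [0.553, -0.3885, 0.0763]
ee_rot: [0.994, 0.109, 0.0, 0.0]
ft_force: [0.1, 0.4, 0.7]
gripper_width: 0.007
2.9 0.0006608645921292575 [ 0.55311407 -0.3885739   0.07669427] [-0.78473007 -0.06915842  0.49797887]
0 [0. 0.]
1 [ 0.6 -1.4]
2 [ 0.9 -2.9]
3 [ 1.  -4.5]
4 [ 0.7 -6. ]
5 [ 0.3 -7.5]
6 [-0.5 -8.9]
7 [ -1.4 -10.1]
8 [ -2.6 -11.1]
9 [ -3.9 -11.9]
10 [ -5.3 -12.5]
11 [ -6.9 -12.8]
12 [ -8.4 -12.9]
13 [-10.  -12.7]
14 [-11.4 -12.2]
15 [-12.8 -11.5]
16 [-14.  -10.5]
17 [-15.1  -9.3]
18 [-15.9  -8. ]
19 [-16.4  -6.6]
20 [-16.8  -5.1]
21 [-16.8  -3.5]
22 [-16.6  -2. ]
23 [-16.1  -0.5]
24 [-15.4   0.9]
25 [-14.4   2.1]
26 [-13.3   3.1]
27 [-12.    3.9]
28 [-10.5   4.5]
29 [-9.   4.8]
30 [-7.5  4.9]
31 [-5.9  4.7]
32 [-4.4  4.2]
33 [-3.1  3.5]
34 [-1.9  2.5]
35 [-0.8  1.3]
36 [0. 0.]
37 [ 0.6 -1.4]
38 [ 0.9 -2.9]
39 [ 1.  -4.5]
40 [ 0.7 -6. ]
```

View pics/s2z.png

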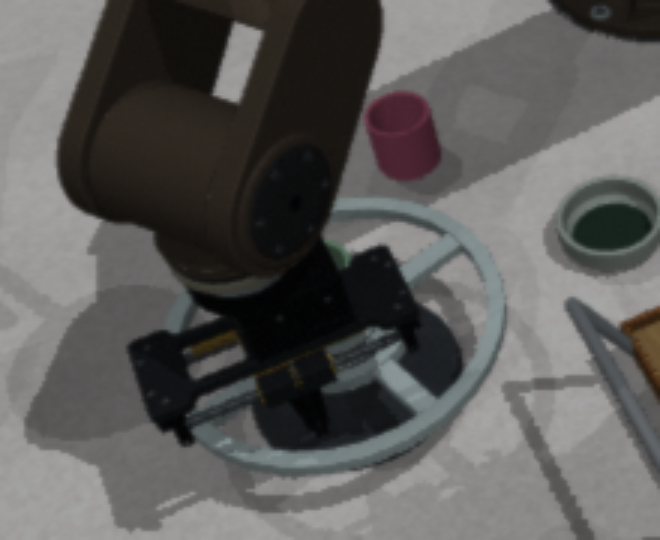

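View pics/w2.png

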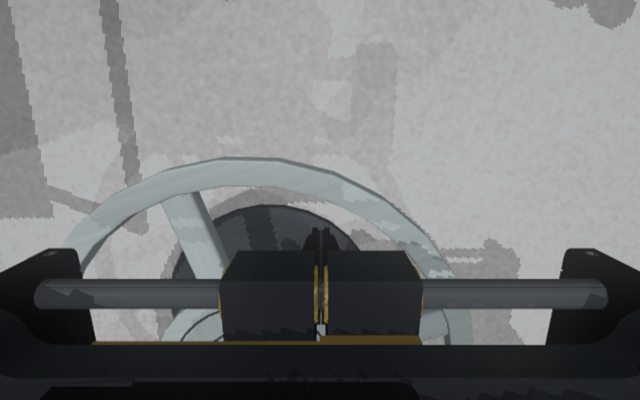

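The fingers are in the window, clear of hub and rim. I'll push the wheel round anticlockwise at 10° per row.

```bash
python3 -m crank '{"translation":[[0.6,-1.4,0.1],[0.8,-2.2,0.1],[0.9,-2.9,0.1],[1,-3.7,0.1],[1,-4.5,0.1],[0.7,-6,0.1],[0.3,-7.5,0.1],[-0.5,-8.9,0.1],[-1.4,-10.1,0.1],[-2.6,-11.1,0.1],[-3.9,-11.9,0.1],[-5.3,-12.5,0.1]],"rotation":[[0,0,0],[0,0,0],[0,0,0],[0,0,0],[0,0,0],[0,0,0],[0,0,0],[0,0,0],[0,0,0],[0,0,0],[0,0,0],[0,0,0]],"gripper":[1,1,1,1,1,1,1,1,1,1,1,1]}'
python3 - <<'E'
from h import *
p,d,W,c=cloud("scene","s3");cv2.imwrite("pics/s3z.png",cv2.resize(p[120:300,60:280],None,fx=3,fy=3)[:,:,::-1]);s=robot.get_state(); print(s['time_s'],s['tool_pos'],s['ft_force'])
C=np.array([.467,-.3667]); base=s['tool_pos'][:2]; print(np.degrees(np.arctan2(*(base-C)[::-1])),np.hypot(*(base-C)))
h=np.radians(12.5)
X=np.array([np.cos(h),np.sin(h)]);Y=np.array([np.sin(h),-np.cos(h)])
for k in range(10,38):
    a=np.radians(-14.4+10*k); q=C+.089*np.array([np.cos(a),np.sin(a)])-base
    print(k,np.round([100*q@X,100*q@Y],1),end=' ')
E
```

```text
time_s: 4.1
tool_pos: [0.4736, -0.277, 0.0749]
ee_rot: [0.994, 0.109, 0.0, 0.0]
ft_force: [1.1, -0.5, 0.1]
gripper_width: 0.005
4.15 [ 0.47146587 -0.27639564  0.07470404] [-0.25679289  0.41487051 -1.60701299]
87.1688299759305 0.09041472277545325
10 [0.2 0.2] 11 [-1.3 -0.1] 12 [-2.9 -0.2] 13 [-4.4  0.1] 14 [-5.9  0.5] 15 [-7.3  1.3] 16 [-8.5  2.2] 17 [-9.5  3.4] 18 [-10.3   4.7] 19 [-10.9   6.1] 20 [-11.2   7.7] 21 [-11.3   9.2] 22 [-11.1  10.7] 23 [-10.6  12.2] 24 [-9.8 13.6] 25 [-8.9 14.8] 26 [-7.7 15.8] 27 [-6.4 16.7] 28 [-5.  17.2] 29 [-3.5 17.6] 30 [-1.9 17.6] 31 [-0.4 17.4] 32 [ 1.1 16.9] 33 [ 2.5 16.2] 34 [ 3.7 15.2] 35 [ 4.7 14.1] 36 [ 5.5 12.7] 37 [ 6.1 11.3]
```

View pics/s3z.png

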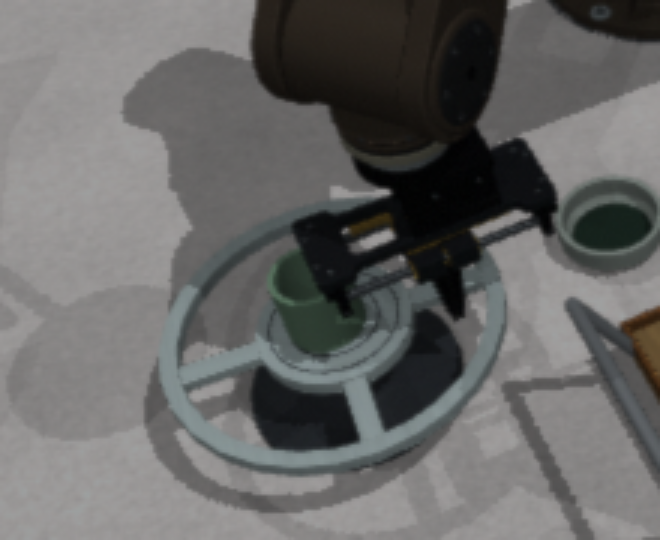

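```bash
python3 -m crank '{"translation":[[-1.4,-0.3,-0.1],[-3,-0.3,-0.1],[-4.6,-0.1,-0.1],[-6.1,0.3,-0.1],[-7.5,1.1,-0.1],[-8.7,2,-0.1],[-9.7,3.2,-0.1],[-10.5,4.5,-0.1],[-11.1,5.9,-0.1],[-11.4,7.5,-0.1],[-11.5,9,-0.1],[-11.3,10.5,-0.1]],"rotation":[[0,0,0],[0,0,0],[0,0,0],[0,0,0],[0,0,0],[0,0,0],[0,0,0],[0,0,0],[0,0,0],[0,0,0],[0,0,0],[0,0,0]],"gripper":[1,1,1,1,1,1,1,1,1,1,1,1]}'
python3 - <<'E'
from h import *
p,d,W,c=cloud("scene","s4");cv2.imwrite("pics/s4z.png",cv2.resize(p[120:300,60:280],None,fx=3,fy=3)[:,:,::-1]);s=robot.get_state(); print(s['time_s'],s['tool_pos'],s['ft_force'])
C=np.array([.467,-.3667]); base=s['tool_pos'][:2]; print(np.degrees(np.arctan2(*(base-C)[::-1])),np.hypot(*(base-C)))
h=np.radians(12.5)
X=np.array([np.cos(h),np.sin(h)]);Y=np.array([np.sin(h),-np.cos(h)])
for k in range(22,38):
    a=np.radians(-14.4+10*k); q=C+.089*np.array([np.cos(a),np.sin(a)])-base
    print(k,np.round([100*q@X,100*q@Y],1),end=' ')
E
```

```text
time_s: 5.35
tool_pos: [0.3865, -0.406, 0.0755]
ee_rot: [0.994, 0.109, -0.0, -0.0]
ft_force: [-0.0, 0.8, 0.1]
gripper_width: 0.001
5.4 [ 0.38755746 -0.40809284  0.07568611] [-0.07745951 -1.13652952  0.03065039]
-152.47862461507862 0.0895794854860165
22 [-0.  -0.3] 23 [0.5 1.2] 24 [1.2 2.5] 25 [2.2 3.8] 26 [3.3 4.8] 27 [4.6 5.6] 28 [6.1 6.2] 29 [7.6 6.5] 30 [9.1 6.6] 31 [10.7  6.3] 32 [12.1  5.9] 33 [13.5  5.1] 34 [14.7  4.2] 35 [15.8  3. ] 36 [16.6  1.7] 37 [17.2  0.3]
```

View pics/s4z.png

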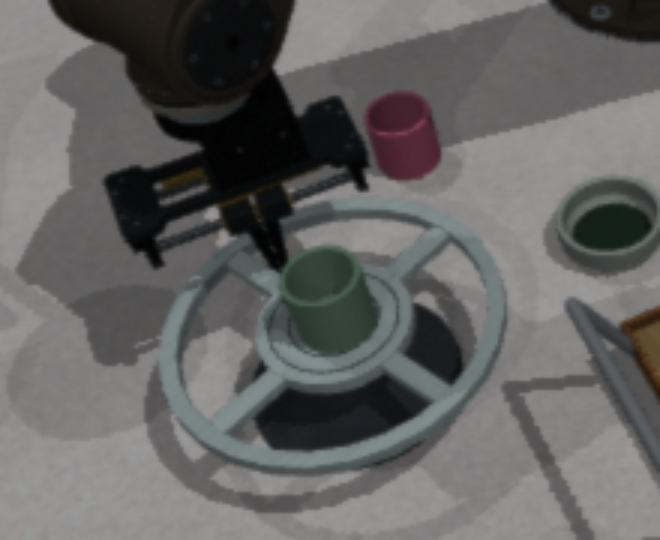

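```bash
python3 -m crank '{"translation":[[0.4,1,0],[1.1,2.4,0],[2.1,3.7,0],[3.2,4.7,0],[4.5,5.5,0],[6,6.1,0],[7.5,6.4,0],[9,6.5,0],[10.6,6.2,0],[12,5.8,0],[13.4,5,0],[14.6,4.1,0]],"rotation":[[0,0,0],[0,0,0],[0,0,0],[0,0,0],[0,0,0],[0,0,0],[0,0,0],[0,0,0],[0,0,0],[0,0,0],[0,0,0],[0,0,0]],"gripper":[1,1,1,1,1,1,1,1,1,1,1,1]}'
cat > wm.py <<'E'
from h import *
def wheel(n="scene"):
    p,d,W,c=cloud(n)
    ctr=np.array([.4687,-.3659]) if n=="scene" else np.array([.4656,-.3676])
    P=W[(abs(W[...,2]-.083)<.009)]; D=P[:,:2]-ctr; r=np.hypot(*D.T); k=(r>.068)&(r<.11)
    a=np.degrees(np.arctan2(D[k][:,1],D[k][:,0]))
    h,_=np.histogram(a%360,bins=72,range=(0,360)); print("hist5deg",[(i*5,x) for i,x in enumerate(h) if x>6])
    for s0 in range(4):
        pass
    return p,a
E
python3 - <<'E'
from wm import *
p,a=wheel();cv2.imwrite("pics/s5z.png",cv2.resize(p[120:300,60:280],None,fx=3,fy=3)[:,:,::-1]);s=robot.get_state(); print(s['time_s'],s['tool_pos'],s['ft_force'])
C=np.array([.467,-.3667]); base=s['tool_pos'][:2]; print(np.degrees(np.arctan2(*(base-C)[::-1])),np.hypot(*(base-C)))
h=np.radians(12.5)
X=np.array([np.cos(h),np.sin(h)]);Y=np.array([np.sin(h),-np.cos(h)])
for k in np.arange(34,41.1,.5):
    a=np.radians(-14.4+10*k); q=C+.089*np.array([np.cos(a),np.sin(a)])-base
    print(k,np.round([100*q@X,100*q@Y],1),end=' ')
E
```

```text
time_s: 6.6
tool_pos: [0.5388, -0.4119, 0.0757]
ee_rot: [0.994, 0.109, 0.0, 0.0]
ft_force: [-0.4, -0.9, -0.5]
gripper_width: 0.006
hist5deg [(65, np.int64(59)), (70, np.int64(47)), (75, np.int64(40)), (155, np.int64(45)), (160, np.int64(30)), (165, np.int64(11)), (330, np.int64(27)), (335, np.int64(48)), (340, np.int64(58)), (345, np.int64(38))]
6.65 [ 0.53991884 -0.41015994  0.07569597] [-0.34213601  2.08469607  0.06854047]
-30.79512070104609 0.08488771448471
34.0 [-0.1  0.7] 34.5 [0.4 0.1] 35.0 [ 0.9 -0.5] 35.5 [ 1.4 -1.1] 36.0 [ 1.8 -1.8] 36.5 [ 2.1 -2.5] 37.0 [ 2.3 -3.2] 37.5 [ 2.5 -4. ] 38.0 [ 2.7 -4.8] 38.5 [ 2.7 -5.5] 39.0 [ 2.7 -6.3] 39.5 [ 2.6 -7.1] 40.0 [ 2.5 -7.8] 40.5 [ 2.3 -8.6] 41.0 [ 2.  -9.3]
```

View pics/s5z.png

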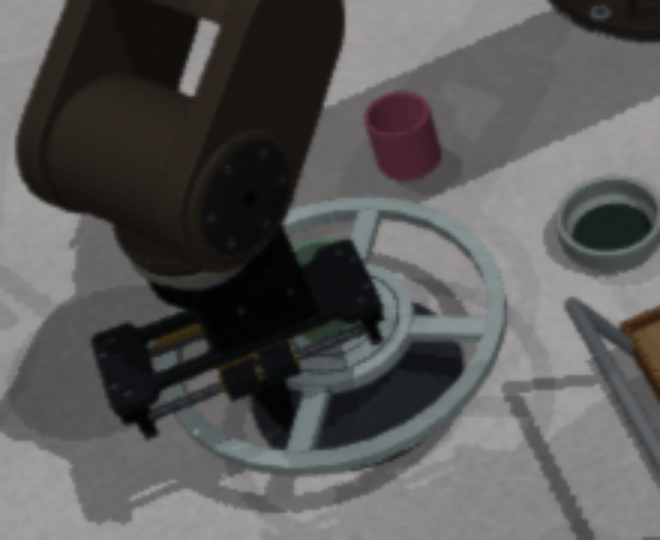

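The wheel is at about 310°. The pushed spoke is near 340° and has to get back to 30.6°, so about 50° more.

```bash
python3 -m crank '{"translation":[[0.9,-0.5,0],[1.4,-1.1,0],[1.8,-1.8,0],[2.1,-2.5,0],[2.3,-3.2,0],[2.5,-4,0],[2.7,-4.8,0],[2.7,-5.5,0],[2.7,-6.3,0],[2.65,-6.7,0],[2.6,-7.1,0],[2.6,-7.1,0]],"rotation":[[0,0,0],[0,0,0],[0,0,0],[0,0,0],[0,0,0],[0,0,0],[0,0,0],[0,0,0],[0,0,0],[0,0,0],[0,0,0],[0,0,0]],"gripper":[1,1,1,1,1,1,1,1,1,1,1,1]}'
python3 - <<'E'
from wm import *
p,a=wheel();z=np.exp(4j*np.radians(a)).mean();print(np.degrees(np.angle(z))/4,abs(z))
cv2.imwrite("pics/s6z.png",cv2.resize(p[120:300,60:280],None,fx=3,fy=3)[:,:,::-1]);s=robot.get_state(); print(s['time_s'],s['tool_pos'],s['ft_force'])
C=np.array([.467,-.3667]); base=s['tool_pos'][:2]; print(np.degrees(np.arctan2(*(base-C)[::-1])),np.hypot(*(base-C)))
E
```

```text
time_s: 7.85
tool_pos: [0.5476, -0.3377, 0.0757]
ee_rot: [0.994, 0.109, -0.0, -0.0]
ft_force: [0.1, -0.0, -0.0]
gripper_width: 0.006
hist5deg [(15, np.int64(15)), (20, np.int64(11)), (25, np.int64(29)), (30, np.int64(51)), (35, np.int64(37)), (210, np.int64(27)), (215, np.int64(28)), (295, np.int64(22)), (300, np.int64(26)), (305, np.int64(28))]
32.13208069751235 0.9371762276635988
7.9 [ 0.54774651 -0.33800098  0.07569178] [-0.57171624 -0.24264282 -0.33550384]
19.566289560046993 0.08569499312532183
```

View pics/s6z.png

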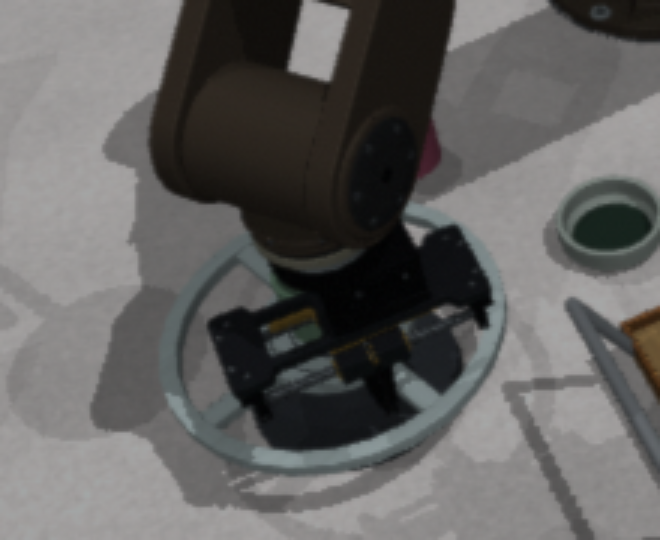

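```bash
python3 -m crank '{"translation":[[0,0.3,0],[0,0.3,-2],[0,0.3,-5],[0,0.3,-10],[4,0.3,-14],[8,0.3,-15],[8,0.3,-15],[8,0.3,-15]],"rotation":[[0,0,0],[0,0,0],[0,0,0],[0,0,0],[0,0,0],[0,0,0],[0,0,0],[0,0,0]],"gripper":[1,1,1,1,0,-1,-1,-1]}'
python3 - <<'E'
from wm import *
from fit import cups
p,a=wheel();z=np.exp(4j*np.radians(a)).mean();print(np.degrees(np.angle(z))/4,abs(z))
for n in("scene","top"):
    p,d,W,c=cloud(n,"a_"+n); print(cups(W,p,c,[(.462,-.37)],.143))
p,d,W,c=cloud("wrist","a_wrist"); print("wrist",cups(W,p,c,[(.462,-.37)],.145))
s=robot.get_state(); print(s['time_s'],s['tool_pos'],s['gripper_width'])
E
```

```text
time_s: 8.7
tool_pos: [0.6268, -0.3235, 0.2251]
ee_rot: [0.994, 0.109, -0.0, -0.0]
ft_force: [-0.5, -0.3, -0.2]
gripper_width: 0.282
hist5deg [(25, np.int64(41)), (30, np.int64(48)), (35, np.int64(40)), (115, np.int64(22)), (120, np.int64(35)), (125, np.int64(12)), (215, np.int64(11)), (295, np.int64(39)), (300, np.int64(54)), (305, np.int64(58))]
32.57712810242497 0.9682484612629688
[(array([ 0.4805, -0.3588]), np.float64(0.0102), 36, np.float64(0.1401))]
[None]
wrist [None]
8.9 [ 0.6255669  -0.32414173  0.22492993] 0.45329547280885596
```

View pics/a_scene.png

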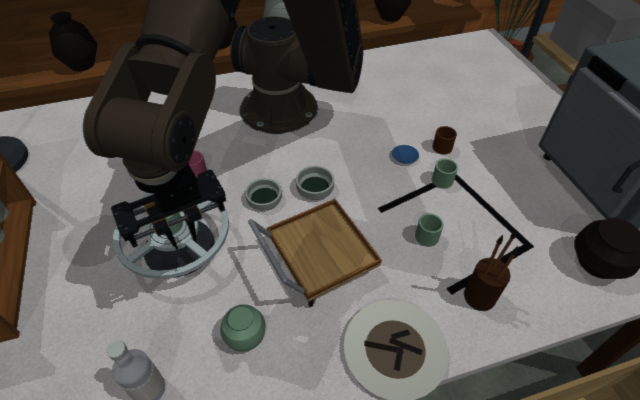

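View pics/a_wrist.png

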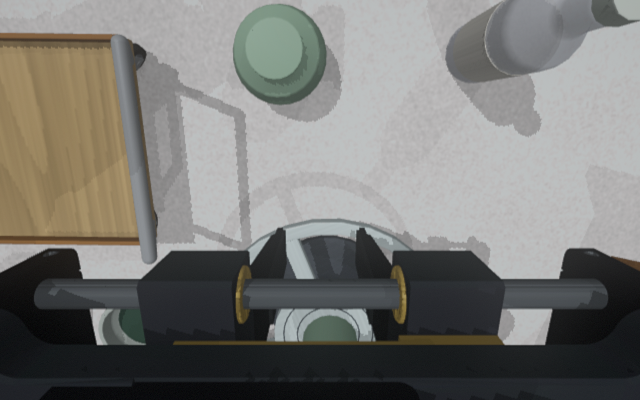

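The wheel turned about 362°. I'll back off to see the cup.

```bash
python3 -m crank '{"translation":[[-4,0,-1],[-8,0,-3],[-12,0,-3],[-17,0,-3],[-21,0,-3],[-25,0,-3],[-28,0,-3],[-30,0,-3],[-30,0,-3],[-30,0,-3]],"rotation":[[0,0,0],[0,0,0],[0,0,0],[0,0,0],[0,0,0],[0,0,0],[0,0,0],[0,0,0],[0,0,0],[0,0,0]],"gripper":[-1,-1,-1,-1,-1,-1,-1,-1,-1,-1]}'
python3 - <<'E'
from wm import *
from fit import cups
for n in("scene","top","wrist"):
    p,d,W,c=cloud(n,"b_"+n); print(n,cups(W,p,c,[(.464,-.37)],.143))
s=robot.get_state(); print(s['time_s'],s['tool_pos'],s['gripper_width'])
E
```

```text
time_s: 9.9
tool_pos: [0.3334, -0.3888, 0.2558]
ee_rot: [0.994, 0.108, 0.0, 0.0]
ft_force: [1.0, 0.3, 0.1]
gripper_width: 1.005
scene [(array([ 0.4635, -0.3688]), np.float64(0.0274), 251, np.float64(0.1413))]
top [(array([ 0.4616, -0.3706]), np.float64(0.0274), 158, np.float64(0.1433))]
wrist [(array([ 0.4612, -0.3711]), np.float64(0.027), 1740, np.float64(0.1438))]
10.05 [ 0.3342549  -0.38842022  0.25550708] 0.9996767495777793
```

View pics/b_scene.png

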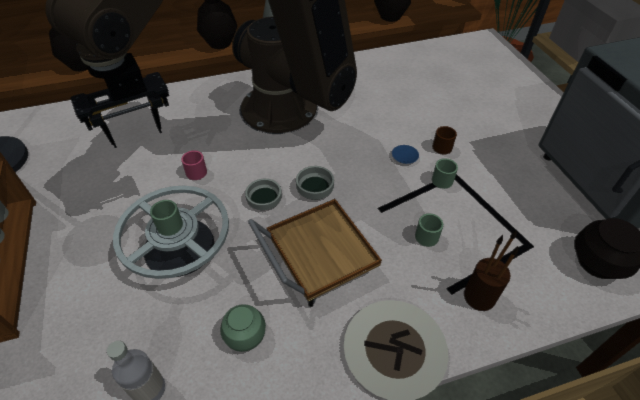

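View pics/b_wrist.png

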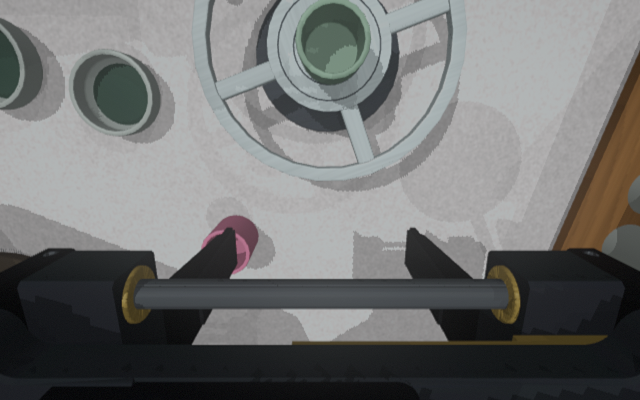

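Cup0 is still in the middle of the wheel at (0.462, -0.370), which fits a full turn. Now I'll pick it up.

Run:
```python
from h import *
print(rows([.462,-.370,.111],12.5))
```

```text
(array([12.86934175,  0.97381189, 14.45115394]), array([-0.00569008, -0.00241453,  0.02593259]))
```

```bash
python3 -m crank '{"translation":[[4,0.5,0],[8,0.95,0],[12.85,0.95,2],[12.85,0.95,6],[12.85,0.95,10],[12.85,0.95,13],[12.85,0.95,14.45],[12.85,0.95,14.45]],"rotation":[[0,0,0],[0,0,0],[0,0,0],[0,0,0],[0,0,0],[0,0,0],[0,0,0],[0,0,0]],"gripper":[-1,-1,-1,-1,-1,-1,-1,-1]}' 15
python3 -m crank '{"translation":[[0,0,0],[0,0,0],[0,0,0],[0,0,0],[0,0,0],[0,0,-1],[0,0,-3],[0,0,-7]],"rotation":[[0,0,0],[0,0,0],[0,0,0],[0,0,0],[0,0,0],[0,0,0],[0,0,0],[0,0,0]],"gripper":[1,1,1,1,1,1,1,1]}' 15
python3 - <<'E'
from h import *
p,d,W,c=cloud("scene","c_scene"); s=robot.get_state(); print(s['time_s'],s['tool_pos'],s['gripper_width'],s['ft_force'])
E
```

```text
time_s: 10.85
tool_pos: [0.4611, -0.3689, 0.1087]
ee_rot: [0.994, 0.109, -0.001, -0.002]
ft_force: [-0.5, 0.4, 0.5]
gripper_width: 0.997
time_s: 11.65
tool_pos: [0.4603, -0.3693, 0.1803]
ee_rot: [0.994, 0.109, -0.001, -0.002]
ft_force: [-0.2, -0.1, -1.6]
gripper_width: 0.637
11.7 [ 0.46237922 -0.37126084  0.18827188] 0.6396441516104351 [ 1.72845412 -1.76986982  4.88296631]
```

View pics/c_scene.png

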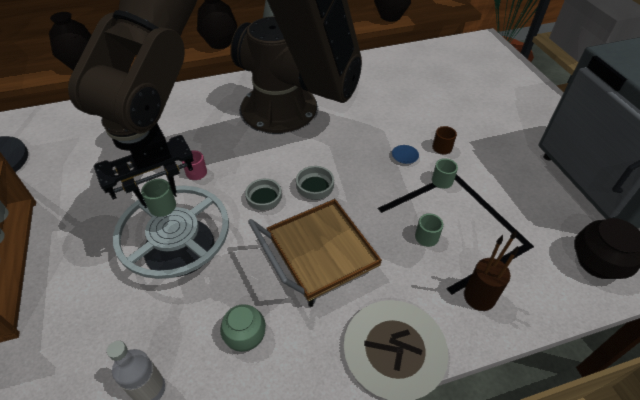

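Run:
```python
from h import *
print(rows([.666,-.031,.080],12.5)); print(robot.get_state()['tool_pos'])
```

```text
(array([ 27.20649934, -28.87064296,  10.76610295]), array([ 0.29991991, -0.18917089, -0.00369887]))
[ 0.46237922 -0.37126084  0.18827188]
```

```bash
python3 -m crank '{"translation":[[0,0,-3],[2,-2,-4],[5,-5,-4],[8,-9,-4],[11.5,-12.5,-4],[15,-16,-4],[18.5,-19.5,-4],[22,-23,-4],[25,-26.5,-4],[27.2,-28.9,-4],[27.2,-28.9,-4],[27.2,-28.9,-4]],"rotation":[[0,0,0],[0,0,0],[0,0,0],[0,0,0],[0,0,0],[0,0,0],[0,0,0],[0,0,0],[0,0,0],[0,0,0],[0,0,0],[0,0,0]],"gripper":[1,1,1,1,1,1,1,1,1,1,1,1]}'
python3 - <<'E'
from h import *
robot.get_state(); p,d,W,c=cloud("scene","d_scene"); s=robot.get_state(); print(s['time_s'],s['tool_pos'],s['gripper_width'])
p,d,W,c=cloud("top","d_top")
print(rows([.666,-.031,.080],12.5))
E
```

```text
time_s: 12.9
tool_pos: [0.6641, -0.0285, 0.2213]
ee_rot: [0.994, 0.11, -0.0, 0.0]
ft_force: [-0.5, -0.6, -2.1]
gripper_width: 0.639
12.95 [ 0.66387067 -0.02937827  0.22134121] 0.6416584209740477
(array([ 0.19423316,  0.14914024, 14.1388384 ]), array([ 0.01675655,  0.00926687, -0.04220652]))
```

View pics/d_scene.png

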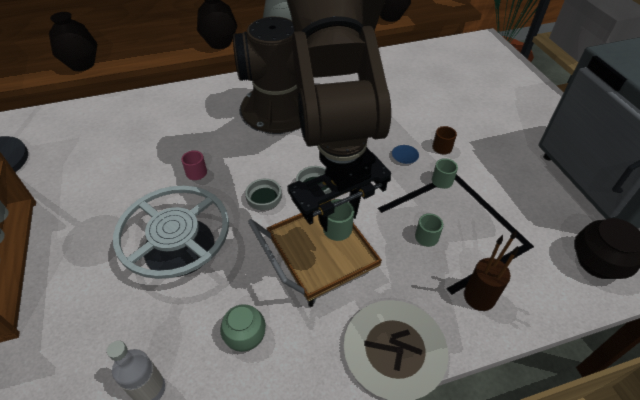

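```bash
python3 -m crank '{"translation":[[0.2,0.15,4],[0.2,0.15,8],[0.2,0.15,11.5],[0.2,0.15,13.5],[0.2,0.15,14.1],[0.2,0.15,14.1],[0.2,0.15,14.2],[0.2,0.15,14.2]],"rotation":[[0,0,0],[0,0,0],[0,0,0],[0,0,0],[0,0,0],[0,0,0],[0,0,0],[0,0,0]],"gripper":[1,1,1,1,1,1,1,1]}'
python3 -m crank '{"translation":[[0,0,0],[0,0,0],[0,0,0],[0,0,0],[0,0,-2],[0,0,-6],[0,0,-10],[0,0,-14],[0,0,-14],[0,0,-14]],"rotation":[[0,0,0],[0,0,0],[0,0,0],[0,0,0],[0,0,0],[0,0,0],[0,0,0],[0,0,0],[0,0,0],[0,0,0]],"gripper":[-1,-1,-1,-1,-1,-1,-1,-1,-1,-1]}'
cat > loc.py <<'E'
from fit import *
def report(tag):
    for n in("top","scene"):
        p,d,W,c=cloud(n,f"{tag}_{n}")
        print(n)
        for r in vision.find_in(n,"cup0"):
            u,v,w,h=r['rect']; 
            if r['score']<.3: continue
            m=np.zeros((400,640),bool); m[int(max(0,v-h/2-3)):int(v+h/2+3),int(max(0,u-w/2-3)):int(u+w/2+3)]=1
            m&=(W[...,2]>.03); P=W[m]
            if len(P)<20: continue
            zt=np.percentile(P[:,2],97); Q=P[abs(P[:,2]-zt)<.007]
            ct,rd=circ(Q); px=proj(c,np.r_[ct,zt-.03]); rgb=np.median(p[m],axis=0)
            print(' ',np.round([u,v]),round(r['score'],2),"ctr",ct.round(4),"r",rd.round(4),"ztop",zt.round(4),"rgb",rgb)
        # caddy
        if n=="top" or True:
            g=CAD
            m=(np.hypot(W[...,0]-g[0],W[...,1]-g[1])<0.16)&(W[...,2]>0.055)&(W[...,2]<0.072)
    s=robot.get_state(); print(s['time_s'],s['tool_pos'].round(4),s['gripper_width'])
CAD=(.603,-.045)
E
python3 -c "
from loc import *
report('e')"
```

```text
time_s: 13.8
tool_pos: [0.6668, -0.0305, 0.0802]
ee_rot: [0.994, 0.109, 0.001, 0.0]
ft_force: [-0.8, -0.1, -1.3]
gripper_width: 0.641
time_s: 14.8
tool_pos: [0.6665, -0.0301, 0.2198]
ee_rot: [0.994, 0.109, 0.001, 0.0]
ft_force: [0.4, -0.1, -0.5]
gripper_width: 0.997
top
  [429. 292.] 0.68 ctr [ 0.2188 -0.296 ] r 0.0274 ztop 0.065 rgb [110.  51.  71.]
  [248. 147.] 0.66 ctr [0.6168 0.2294] r 0.0275 ztop 0.0636 rgb [55. 73. 60.]
  [175. 242.] 0.57 ctr [0.3345 0.2015] r 0.0076 ztop 0.7587 rgb [49. 35. 16.]
  [202. 200.] 0.54 ctr [0.385  0.1804] r 0.0083 ztop 0.735 rgb [39. 45. 38.]
scene
  [446. 175.] 0.97 ctr [0.4557 0.3595] r 0.0276 ztop 0.0608 rgb [50. 64. 53.]
  [443. 141.] 0.96 ctr [0.3324 0.4226] r 0.0274 ztop 0.0607 rgb [31. 17.  7.]
  [430. 231.] 0.76 ctr [0.6194 0.2314] r 0.0273 ztop 0.0605 rgb [51. 66. 55.]
  [193. 162.] 0.74 ctr [ 0.2201 -0.294 ] r 0.0274 ztop 0.0598 rgb [77. 37. 50.]
  [336. 260.] 0.65 ctr [ 0.6687 -0.03  ] r 0.0273 ztop 0.1117 rgb [57. 70. 56.]
  [313. 302.] 0.53 ctr [ 0.7217 -0.1026] r 0.0057 ztop 0.0657 rgb [70. 51. 29.]
15.0 [ 0.666  -0.0301  0.2177] 1.0007961262277352
```

View pics/e_scene.png

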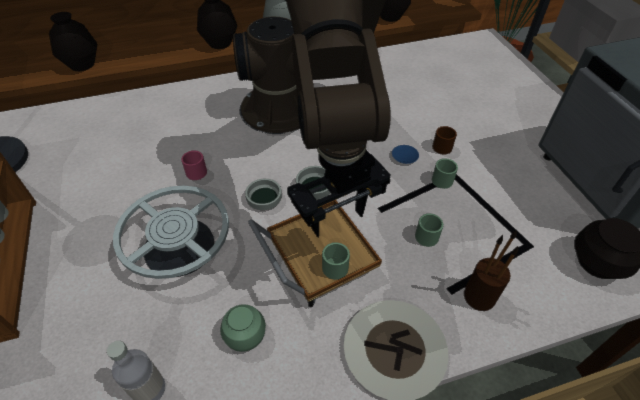

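Cup0 stands on the caddy. Next is cup1 at (0.617, 0.230), the green one inside the bay.

Run:
```python
from h import *
print(rows([.617,.230,.026],12.5))
```

```text
(array([  0.87878895, -26.44008213,  19.18311987]), array([-0.0421229 ,  0.1245184 , -0.00863294]))
```

```bash
python3 -m crank '{"translation":[[0.1,-4,0],[0.3,-8.5,0],[0.5,-13,0],[0.7,-17.5,0],[0.9,-22,2],[0.9,-26.4,5],[0.9,-26.4,9],[0.9,-26.4,13],[0.9,-26.4,17],[0.9,-26.4,19.2],[0.9,-26.4,19.2],[0.9,-26.4,19.2]],"rotation":[[0,0,0],[0,0,0],[0,0,0],[0,0,0],[0,0,0],[0,0,0],[0,0,0],[0,0,0],[0,0,0],[0,0,0],[0,0,0],[0,0,0]],"gripper":[-1,-1,-1,-1,-1,-1,-1,-1,-1,-1,-1,-1]}'
python3 -m crank '{"translation":[[0,0,0],[0,0,0],[0,0,0],[0,0,0],[0,0,0],[0,0,-2],[0,0,-6],[0,0,-10],[0,0,-15],[0,0,-19.5],[0,0,-19.5],[0,0,-19.5]],"rotation":[[0,0,0],[0,0,0],[0,0,0],[0,0,0],[0,0,0],[0,0,0],[0,0,0],[0,0,0],[0,0,0],[0,0,0],[0,0,0],[0,0,0]],"gripper":[1,1,1,1,1,1,1,1,1,1,1,1]}' 15
python3 - <<'E'
from loc import *
report('f')
print(rows([.603,-.0445,.079],12.5))
E
```

```text
time_s: 16.2
tool_pos: [0.6182, 0.2295, 0.0269]
ee_rot: [0.994, 0.109, -0.0, 0.0]
ft_force: [-0.3, 0.7, 0.2]
gripper_width: 1.002
time_s: 17.4
tool_pos: [0.6181, 0.2295, 0.2228]
ee_rot: [0.994, 0.109, 0.001, -0.0]
ft_force: [-0.3, -0.2, -1.7]
gripper_width: 0.64
top
  [429. 289.] 0.94 ctr [ 0.2188 -0.2963] r 0.0273 ztop 0.0655 rgb [142.  67.  94.]
  [340. 128.] 0.77 ctr [ 0.6659 -0.0314] r 0.0273 ztop 0.114 rgb [82. 85. 63.]
  [176. 247.] 0.61 ctr [0.318  0.2092] r 0.0048 ztop 0.7128 rgb [38. 28. 14.]
scene
  [446. 181.] 0.98 ctr [0.6596 0.1587] r 0.0114 ztop 0.3349 rgb [37. 47. 39.]
  [337. 260.] 0.89 ctr [ 0.6687 -0.03  ] r 0.0272 ztop 0.1116 rgb [53. 65. 52.]
  [194. 166.] 0.65 ctr [ 0.2204 -0.2936] r 0.0278 ztop 0.0601 rgb [85. 41. 56.]
  [442. 139.] 0.6 ctr [0.6108 0.2093] r 0.007 ztop 0.3558 rgb [10. 10.  9.]
17.6 [0.6176 0.2294 0.2203] 0.6400581432806397
(array([-7.31145166, 26.42105188, 14.1603604 ]), array([ 0.01218082,  0.16671098, -0.01045904]))
```

View pics/f_scene.png

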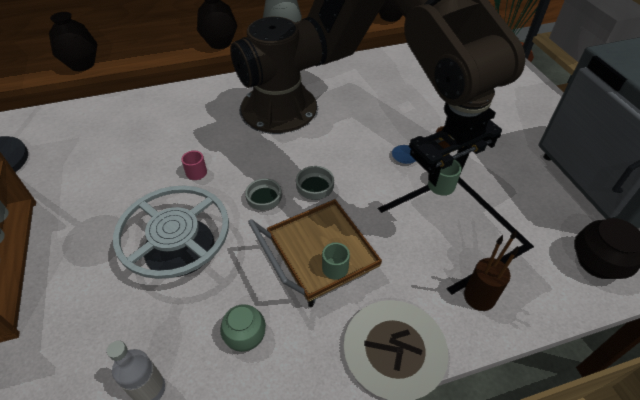

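```bash
python3 -m crank '{"translation":[[-1,4,0],[-2.2,8,0],[-3.5,12.5,0],[-4.8,17,0],[-6.1,21.5,0],[-7.3,26.4,0],[-7.3,26.4,2],[-7.3,26.4,6],[-7.3,26.4,10],[-7.3,26.4,13],[-7.3,26.4,14],[-7.3,26.4,14.15]],"rotation":[[0,0,0],[0,0,0],[0,0,0],[0,0,0],[0,0,0],[0,0,0],[0,0,0],[0,0,0],[0,0,0],[0,0,0],[0,0,0],[0,0,0]],"gripper":[1,1,1,1,1,1,1,1,1,1,1,1]}'
python3 -m crank '{"translation":[[0,0,0],[0,0,0],[0,0,0],[0,0,0],[0,0,0],[0,0,0],[0,0,-2],[0,0,-6],[0,0,-10],[0,0,-14],[0,0,-14],[0,0,-14]],"rotation":[[0,0,0],[0,0,0],[0,0,0],[0,0,0],[0,0,0],[0,0,0],[0,0,0],[0,0,0],[0,0,0],[0,0,0],[0,0,0],[0,0,0]],"gripper":[1,-1,-1,-1,-1,-1,-1,-1,-1,-1,-1,-1]}'
python3 - <<'E'
from loc import *
report('g')
print(rows([.453,.357,.026],12.5))
E
```

```text
time_s: 18.8
tool_pos: [0.6036, -0.0439, 0.0793]
ee_rot: [0.994, 0.109, -0.001, -0.0]
ft_force: [0.4, 0.2, -1.2]
gripper_width: 0.639
time_s: 20.0
tool_pos: [0.604, -0.044, 0.2211]
ee_rot: [0.994, 0.109, 0.001, 0.0]
ft_force: [-1.1, -0.1, -1.5]
gripper_width: 0.997
top
  [429. 289.] 0.85 ctr [ 0.2186 -0.2962] r 0.0274 ztop 0.0644 rgb [106.  49.  68.]
  [175. 246.] 0.58 ctr [0.3224 0.1918] r 0.0043 ztop 0.7812 rgb [45. 31. 12.]
  [203. 202.] 0.55 ctr [0.4528 0.3572] r 0.0273 ztop 0.0642 rgb [56. 74. 61.]
scene
  [442. 142.] 0.97 ctr [0.3333 0.4224] r 0.0276 ztop 0.061 rgb [29. 16.  6.]
  [444. 174.] 0.95 ctr [0.4556 0.3593] r 0.0276 ztop 0.0606 rgb [47. 61. 50.]
  [337. 262.] 0.76 ctr [ 0.6651 -0.0326] r 0.0297 ztop 0.1112 rgb [56. 66. 53.]
  [192. 163.] 0.68 ctr [ 0.2202 -0.2939] r 0.0272 ztop 0.0603 rgb [73. 35. 48.]
  [321. 240.] 0.64 ctr [ 0.6169 -0.0451] r 0.032 ztop 0.1113 rgb [60. 67. 52.]
  [172. 233.] 0.43 ctr [ 0.4711 -0.3678] r 0.0934 ztop 0.0866 rgb [118. 129. 130.]
20.2 [ 0.6035 -0.0439  0.2192] 1.0017860125174196
(array([ -5.98374831, -42.38074535,  19.36845323]), array([-0.04983461,  0.12688106, -0.00918669]))
```

View pics/g_scene.png

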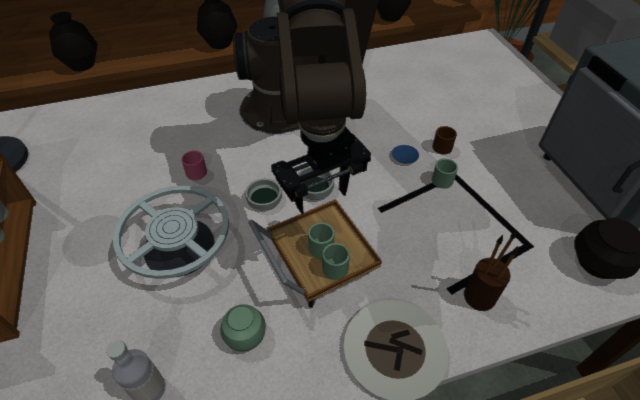

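Cup1 is placed. Cup2 is the green one on the tape corner at (0.453, 0.357); the brown one beside it is the look-alike.

```bash
python3 -m crank '{"translation":[[-0.5,-4,0],[-1,-8.5,0],[-1.7,-13,0],[-2.4,-17.5,0],[-3.1,-22,0],[-3.8,-26.5,0],[-4.5,-31,0],[-5.2,-35.5,0],[-6,-40,0],[-6,-42.4,2],[-6,-42.4,5],[-6,-42.4,8]],"rotation":[[0,0,0],[0,0,0],[0,0,0],[0,0,0],[0,0,0],[0,0,0],[0,0,0],[0,0,0],[0,0,0],[0,0,0],[0,0,0],[0,0,0]],"gripper":[-1,-1,-1,-1,-1,-1,-1,-1,-1,-1,-1,-1]}'
python3 - <<'E'
from loc import *
p,d,W,c=cloud("wrist","h_wrist");p,d,W,c=cloud("scene","h_scene")
print(cups(W,p,c,[(.4555,.3593)]))
print(rows([.453,.357,.026],12.5))
E
```

```text
time_s: 21.4
tool_pos: [0.4529, 0.3578, 0.1388]
ee_rot: [0.994, 0.11, -0.0, 0.0]
ft_force: [0.8, 0.7, 0.3]
gripper_width: 0.997
[(array([0.4553, 0.3592]), np.float64(0.0274), 146, np.float64(0.0571))]
(array([ 0.21493916, -0.08897686, 11.04660064]), array([0.14975557, 0.41916604, 0.01755985]))
```

View pics/h_scene.png

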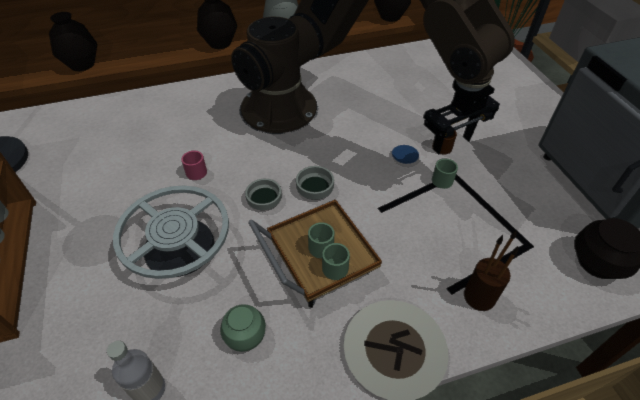

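```bash
python3 -m crank '{"translation":[[0,0,3],[0,0,7],[0,0,10],[0,0,11],[0,0,11],[0,0,11],[0,0,11]],"rotation":[[0,0,0],[0,0,0],[0,0,0],[0,0,0],[0,0,0],[0,0,0],[0,0,0]],"gripper":[-1,-1,-1,-1,-1,1,1]}' 15
python3 -m crank '{"translation":[[0,0,0],[0,0,0],[0,0,0],[0,0,0],[0,0,-2],[0,0,-6],[0,0,-10],[0,0,-15],[0,0,-19.5],[0,0,-19.5],[0,0,-19.5]],"rotation":[[0,0,0],[0,0,0],[0,0,0],[0,0,0],[0,0,0],[0,0,0],[0,0,0],[0,0,0],[0,0,0],[0,0,0],[0,0,0]],"gripper":[1,1,1,1,1,1,1,1,1,1,1]}' 15
python3 - <<'E'
from loc import *
report('i')
print(rows([.5395,-.058,.079],12.5))
E
```

```text
time_s: 22.2
tool_pos: [0.4545, 0.3574, 0.0323]
ee_rot: [0.994, 0.109, 0.001, -0.0]
ft_force: [0.7, -0.3, 0.1]
gripper_width: 0.889
time_s: 23.3
tool_pos: [0.4535, 0.3569, 0.2258]
ee_rot: [0.994, 0.109, 0.0, -0.0]
ft_force: [0.4, -0.3, -1.9]
gripper_width: 0.624
top
  [345. 151.] 0.79 ctr [ 0.606  -0.0443] r 0.0285 ztop 0.1144 rgb [80. 73. 51.]
  [427. 293.] 0.79 ctr [ 0.2191 -0.296 ] r 0.0273 ztop 0.0648 rgb [128.  61.  85.]
scene
  [460. 121.] 0.96 ctr [0.4904 0.3   ] r 0.0183 ztop 0.3121 rgb [36. 47. 38.]
  [321. 239.] 0.74 ctr [ 0.6175 -0.046 ] r 0.0323 ztop 0.1115 rgb [52. 62. 48.]
  [445. 141.] 0.72 ctr [0.4723 0.3363] r 0.0069 ztop 0.222 rgb [29.  16.5  7. ]
  [193. 163.] 0.59 ctr [ 0.2203 -0.2938] r 0.0272 ztop 0.0606 rgb [79. 38. 52.]
23.5 [0.4532 0.3567 0.2238] 0.6199164716287862
(array([-0.50508693, 42.33702729, 14.53260426]), array([ 0.06255943,  0.16479618, -0.00859817]))
```

View pics/i_scene.png

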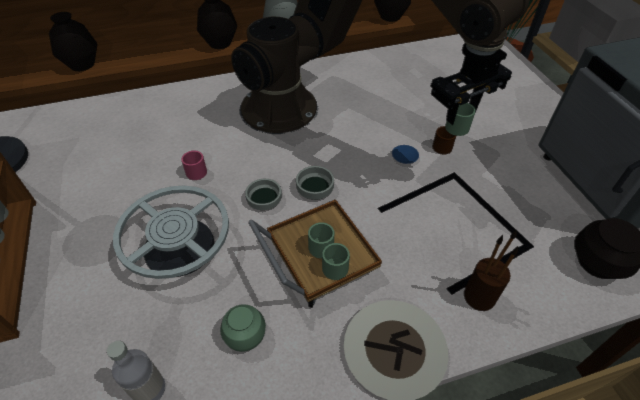

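Run:
```python
from loc import *
p,d,W,c=cloud("scene"); s=robot.get_state(); print(s['gripper_width'],s['tool_pos'])
cv2.imwrite("pics/j.png",cv2.resize(p[60:170,400:540],None,fx=5,fy=5)[:,:,::-1])
g=(p[...,1].astype(int)>p[...,0]+8)&(np.hypot(W[...,0]-.455,W[...,1]-.358)<.08)&(W[...,2]>.12)
P=W[g]; print(len(P),P.min(0),P.max(0)); zt=np.percentile(P[:,2],98); Q=P[P[:,2]>zt-.006]; print(circ(Q),zt, np.percentile(P[:,2],1))
```

```text
0.6252341239376541 [0.45334834 0.35674806 0.22402916]
562 [0.42802644 0.32682563 0.19113864] [0.48599468 0.39052744 0.2536741 ]
(array([0.4561934 , 0.35660478]), np.float64(0.027090484541399045)) 0.25226493285636187 0.1943869980397237
```

View pics/j.png

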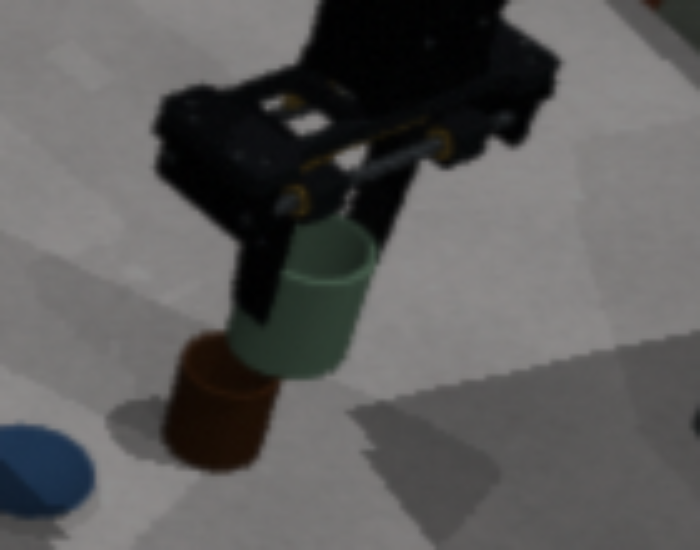

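```bash
python3 -m crank '{"translation":[[0,4,0],[-0.1,8.5,0],[-0.1,13,0],[-0.2,17.5,0],[-0.2,22,0],[-0.3,26.5,0],[-0.3,31,0],[-0.4,35.5,0],[-0.5,40,0],[-0.5,42.3,0],[-0.5,42.3,2],[-0.5,42.3,6]],"rotation":[[0,0,0],[0,0,0],[0,0,0],[0,0,0],[0,0,0],[0,0,0],[0,0,0],[0,0,0],[0,0,0],[0,0,0],[0,0,0],[0,0,0]],"gripper":[1,1,1,1,1,1,1,1,1,1,1,1]}'
python3 -m crank '{"translation":[[0,0,0],[0,0,0],[0,0,0],[0,0,0],[0,0,0]],"rotation":[[0,0,0],[0,0,0],[0,0,0],[0,0,0],[0,0,0]],"gripper":[1,1,1,1,1]}'
python3 - <<'E'
from loc import *
print(rows([.5395,-.058,.0825],12.5))
report('k')
E
```

```text
time_s: 24.75
tool_pos: [0.5415, -0.0584, 0.1661]
ee_rot: [0.994, 0.108, 0.002, 0.001]
ft_force: [0.4, 0.4, -2.3]
gripper_width: 0.625
time_s: 25.25
tool_pos: [0.5407, -0.057, 0.1667]
ee_rot: [0.994, 0.109, 0.001, 0.0]
ft_force: [0.4, -0.3, -1.2]
gripper_width: 0.622
(array([-0.15263238,  0.06595645,  8.41898679]), array([ 0.04833442, -0.08986412,  0.00879134]))
top
  [176. 243.] 0.7 ctr [0.3298 0.4197] r 0.0275 ztop 0.0645 rgb [36.5 18.5  6. ]
  [430. 292.] 0.55 ctr [ 0.2186 -0.2961] r 0.0271 ztop 0.0651 rgb [101.5  46.5  65. ]
scene
  [194. 162.] 0.95 ctr [ 0.2203 -0.294 ] r 0.0274 ztop 0.0606 rgb [71. 34. 46.]
  [309. 198.] 0.91 ctr [ 0.5793 -0.0748] r 0.0143 ztop 0.2655 rgb [42. 55. 45.]
  [444. 140.] 0.72 ctr [0.3331 0.4227] r 0.0275 ztop 0.0607 rgb [28. 15.  6.]
  [321. 241.] 0.7 ctr [ 0.6174 -0.0461] r 0.0321 ztop 0.112 rgb [50. 64. 50.]
  [337. 262.] 0.62 ctr [ 0.6662 -0.032 ] r 0.0291 ztop 0.1118 rgb [51. 64. 49.]
25.45 [ 0.5404 -0.057   0.166 ] 0.6214387567539268
```

View pics/k_scene.png

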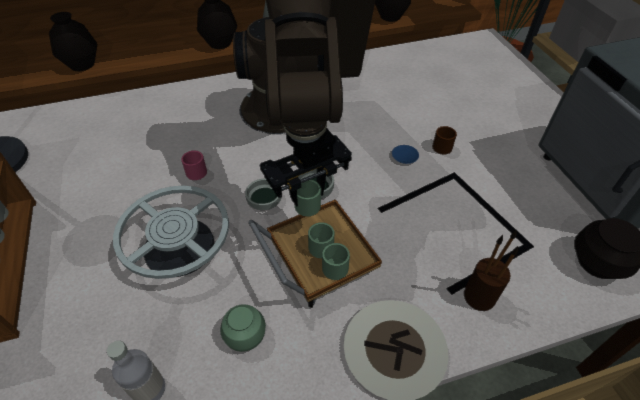

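```bash
python3 -m crank '{"translation":[[0,0,2.5],[0,0,5.5],[-0.1,0.1,7.5],[-0.1,0.1,8.2],[-0.1,0.1,8.4],[-0.1,0.1,8.4],[-0.1,0.1,8.4]],"rotation":[[0,0,0],[0,0,0],[0,0,0],[0,0,0],[0,0,0],[0,0,0],[0,0,0]],"gripper":[1,1,1,1,1,1,1]}'
python3 -c "
from h import *
s=robot.get_state();print(s['tool_pos'],s['ft_force'])"
python3 -m crank '{"translation":[[0,0,0],[0,0,0],[0,0,0],[0,0,0],[0,0,-2],[0,0,-6],[0,0,-10],[-5,0,-14],[-10,0,-16],[-14,2,-16],[-16,2,-16],[-16,2,-16]],"rotation":[[0,0,0],[0,0,0],[0,0,0],[0,0,0],[0,0,0],[0,0,0],[0,0,0],[0,0,0],[0,0,0],[0,0,0],[0,0,0],[0,0,0]],"gripper":[-1,-1,-1,-1,-1,-1,-1,-1,-1,-1,-1,-1]}'
python3 - <<'E'
from loc import *
report('l')
p,d,W,c=cloud("wrist","l_wrist")
E
```

```text
time_s: 26.15
tool_pos: [0.54, -0.0583, 0.0823]
ee_rot: [0.994, 0.109, 0.001, 0.0]
ft_force: [0.0, 0.6, -0.6]
gripper_width: 0.62
[ 0.53998635 -0.05831082  0.08228192] [ 0.01298168  0.63842688 -0.60537075]
time_s: 27.35
tool_pos: [0.3851, -0.1129, 0.2423]
ee_rot: [0.994, 0.108, 0.0, 0.0]
ft_force: [1.0, 0.6, -0.5]
gripper_width: 1.002
top
  [428. 291.] 0.88 ctr [ 0.2187 -0.2963] r 0.0274 ztop 0.0649 rgb [92.5 42.  59. ]
  [175. 244.] 0.86 ctr [0.3299 0.4201] r 0.0274 ztop 0.0642 rgb [32. 16.  5.]
  [345. 149.] 0.84 ctr [ 0.6049 -0.0455] r 0.0309 ztop 0.1153 rgb [66. 71. 52.]
  [341. 127.] 0.74 ctr [ 0.6633 -0.0346] r 0.0299 ztop 0.1148 rgb [69. 74. 55.]
  [350. 172.] 0.7 ctr [ 0.5439 -0.0578] r 0.0291 ztop 0.1141 rgb [69. 65. 48.]
scene
  [308. 222.] 0.87 ctr [ 0.5598 -0.0613] r 0.0345 ztop 0.1115 rgb [46. 59. 48.]
  [192. 163.] 0.82 ctr [ 0.22   -0.2938] r 0.0273 ztop 0.0607 rgb [68. 33. 44.]
  [445. 142.] 0.82 ctr [0.3329 0.4226] r 0.0272 ztop 0.0603 rgb [26. 14.  5.]
  [324. 244.] 0.8 ctr [ 0.627  -0.0489] r 0.0379 ztop 0.1119 rgb [47. 60. 46.]
  [337. 261.] 0.68 ctr [ 0.6667 -0.0319] r 0.0294 ztop 0.1116 rgb [48. 60. 47.]
  [245. 329.] 0.35 ctr [ 0.7412 -0.2556] r 0.0183 ztop 0.0848 rgb [68. 88. 73.]
27.55 [ 0.3884 -0.1123  0.2416] 1.0014986269048423
```

View pics/l_wrist.png

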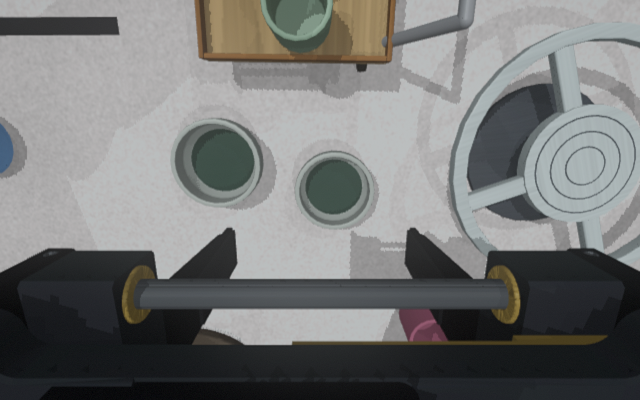

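View pics/l_scene.png

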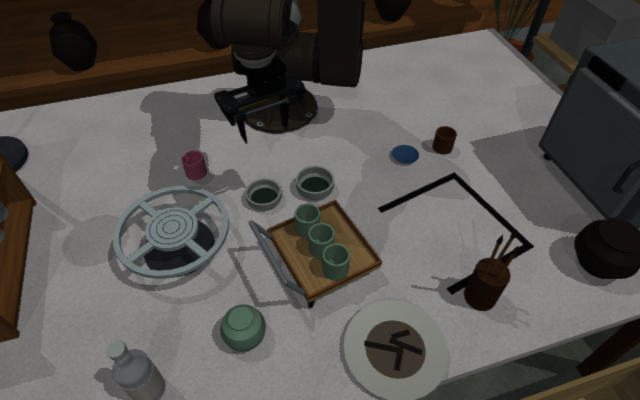

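All three tumblers are on the caddy. Now the exact caddy, handle, bay and obstacle geometry for the drive.

```bash
cat > cad.py <<'E'
from fit import *
from bay import fitbay
from scipy.optimize import minimize
def fitcad(W,g0,th0):
    # rail-top points
    D=W[...,:2]-np.array(g0[:2]); m=(np.hypot(D[...,0],D[...,1])<.19)&(W[...,2]>.061)&(W[...,2]<.071)
    P=W[m][:,:2]
    def f(q):
        c,s=np.cos(q[2]),np.sin(q[2]); E=P-q[:2]; x=abs(E@[c,s]); y=abs(E@[-s,c])
        # rail band: x in [.09,.095] or y in [.1,.105]
        dx=x-.0925; dy=y-.1025
        d=np.minimum(np.hypot(np.maximum(0,abs(dx)-.0025),np.maximum(0,y-.105)),np.hypot(np.maximum(0,abs(dy)-.0025),np.maximum(0,x-.095)))
        return np.minimum(d,.008).sum()
    b=min((minimize(f,[g0[0]+a,g0[1]+e,th0+t],method='Nelder-Mead',options=dict(xatol=1e-5,fatol=1e-7,maxiter=2000)) for a in(-.006,0,.006) for e in(-.006,0,.006) for t in(-.03,.03)),key=lambda r:r.fun)
    return b.x,b.fun/len(P),len(P)
def handle(W,q):
    h=q[:2]-.135*np.array([np.cos(q[2]),np.sin(q[2])])
    c,s=np.cos(q[2]),np.sin(q[2]); D=W[...,:2]-h; x=D@np.array([c,s]); y=D@np.array([-s,c])
    m=(abs(x)<.02)&(abs(y)<.07)&(abs(W[...,2]-.137)<.012); P=W[m]
    return h, P.mean(0), np.median(x[m]), len(P)
def bayframe(B,q):
    c,s=np.cos(B[2]),np.sin(B[2]); D=q[:2]-B[:2]
    return np.array([D@[c,s]*1000,D@[-s,c]*1000,np.degrees(q[2]-B[2])])
def tape(p,W):
    m=(p.max(-1)<55)&(abs(W[...,2])<0.012)&(W[...,0]>.42)&(W[...,0]<.80)&(W[...,1]>.08)&(W[...,1]<.47)
    return W[m]
E
python3 - <<'E'
from cad import *
for n in("top","scene"):
    p,d,W,c=cloud(n)
    q,e,k=fitcad(W,(.603,-.045),np.radians(102)); print(n,"caddy",q[:2].round(4),np.degrees(q[2]).round(2),e,k,"handle",handle(W,q))
    B,e=fitbay(tape(p,W)); print("bay",B[:2].round(4),np.degrees(B[2]).round(2),e,"caddy in bay",bayframe(B,q).round(1))
    for nm,(x,y),z0,z1 in [("plate",(.84,0.03),.006,.05),("brush",(.78,.25),.02,.2),("jar",(.74,-.25),.02,.1)]:
        m=(np.hypot(W[...,0]-x,W[...,1]-y)<.14)&(W[...,2]>z0)&(W[...,2]<z1); P=W[m]
        if nm=="plate": P=P[P[:,0]>.71]
        print(nm,len(P),[ (np.percentile(P[:,i],2).round(3),np.percentile(P[:,i],98).round(3)) for i in range(3)])
E
```

```text
top caddy [ 0.6048 -0.0414] 101.67 0.0021372591434297337 617 handle (array([ 0.63209441, -0.17360903]), array([ 0.63152704, -0.17298092,  0.13937537]), np.float64(0.0009623535976833515), 228)
bay [0.6104 0.3037] 102.82 8.664790965225178e-05 caddy in bay [-335.2   82.1   -1.2]
plate 3806 [(np.float64(0.765), np.float64(0.961)), (np.float64(-0.062), np.float64(0.134)), (np.float64(0.006), np.float64(0.021))]
brush 774 [(np.float64(0.77), np.float64(0.835)), (np.float64(0.234), np.float64(0.299)), (np.float64(0.021), np.float64(0.188))]
jar 863 [(np.float64(0.695), np.float64(0.775)), (np.float64(-0.294), np.float64(-0.12)), (np.float64(0.041), np.float64(0.089))]
scene caddy [ 0.6063 -0.0395] 101.62 0.002214102058848763 959 handle (array([ 0.6334761 , -0.17178225]), array([ 0.63611744, -0.17150269,  0.13822669]), np.float64(-0.0005504035215437581), 317)
bay [0.6102 0.3053] 102.59 0.00017094712963233076 caddy in bay [-335.7   79.    -1. ]
plate 8148 [(np.float64(0.769), np.float64(0.961)), (np.float64(-0.059), np.float64(0.134)), (np.float64(0.007), np.float64(0.017))]
brush 1760 [(np.float64(0.78), np.float64(0.843)), (np.float64(0.237), np.float64(0.299)), (np.float64(0.024), np.float64(0.191))]
jar 1753 [(np.float64(0.708), np.float64(0.785)), (np.float64(-0.296), np.float64(-0.118)), (np.float64(0.029), np.float64(0.086))]
```

Caddy: (0.605, -0.041), heading 101.7°, which is 81 mm left of the bay axis at x = -335. I'll move above the handle at (0.632, -0.173).

Run:
```python
from h import *
print(rows([.632,-.173,.20],11.7))
```

```text
(array([22.46932212, 11.24042003,  4.11654291]), array([-0.01727101,  0.02752011,  0.84985785]))
```

```bash
python3 -m crank '{"translation":[[3.5,2,0],[7,4,0],[10.5,6,0],[14,8,0],[17.5,10,0],[21,11.2,1],[22.5,11.2,2.5],[22.5,11.2,4.1],[22.5,11.2,4.1],[22.5,11.2,4.1],[22.5,11.2,4.1]],"rotation":[[0,0,0.85],[0,0,0.85],[0,0,0.85],[0,0,0.85],[0,0,0.85],[0,0,0.85],[0,0,0.85],[0,0,0.85],[0,0,0.85],[0,0,0.85],[0,0,0.85]],"gripper":[-1,-1,-1,-1,-1,-1,-1,-1,-1,-1,-1]}' 10
python3 - <<'E'
from cad import *
p,d,W,c=cloud("wrist","m_wrist");p,d,W,c=cloud("scene","m_scene");
print(rows([.632,-.173,.116],11.7),robot.get_state()['tool_pos'])
m=(np.hypot(W[...,0]-.633,W[...,1]+.173)<.1)&(abs(W[...,2]-.137)<.006); P=W[m]; print(len(P),P.mean(0))
E
```

```text
time_s: 28.8
tool_pos: [0.6318, -0.1731, 0.2016]
ee_rot: [0.995, 0.101, 0.001, 0.0]
ft_force: [-0.2, -0.8, 0.1]
gripper_width: 0.997
(array([ 0.0188171 , -0.01886451,  8.56865369]), array([ 0.04996563, -0.07184693, -0.06347274])) [ 0.63173341 -0.17317127  0.20168637]
420 [ 0.64065947 -0.17048179  0.13812837]
```

View pics/m_wrist.png

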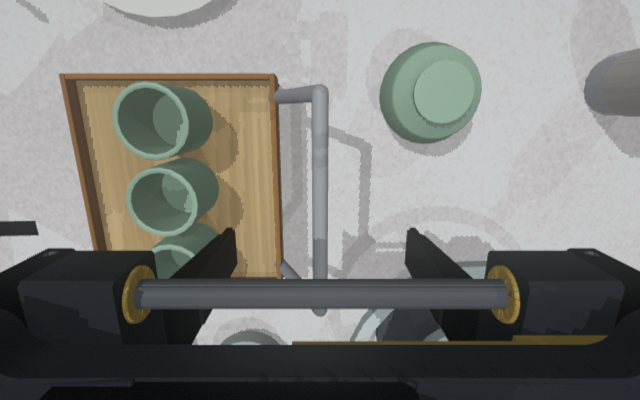

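View pics/m_scene.png

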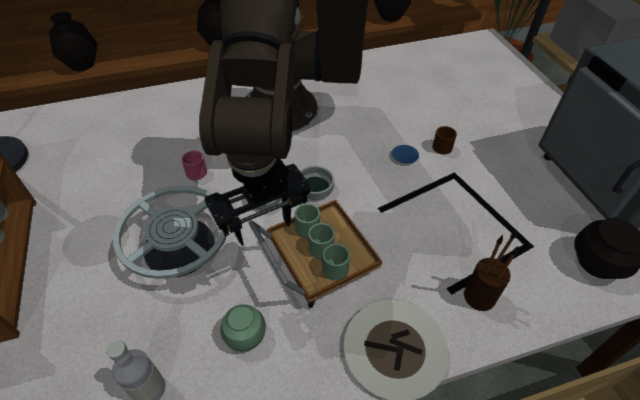

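The handle shows centred between the fingers at column 320 in the wrist view and parallel to the tool's x axis. I'll go down and grip it gently.

```bash
python3 -m crank '{"translation":[[0,0,3],[0,0,6],[0,0,8],[0,0,8.55],[0,0,8.55],[0,0,8.55],[0,0,8.55]],"rotation":[[0,0,0],[0,0,0],[0,0,0],[0,0,0],[0,0,0],[0,0,0],[0,0,0]],"gripper":[-1,-1,-1,-1,-1,-0.5,0]}' 10
python3 -m crank '{"translation":[[0,0,0],[0,0,0],[0,0,0],[0,0,0],[0,0,0],[0,0,0],[0,0,0],[0,0,0],[0,0,0],[0,0,0]],"rotation":[[0,0,0],[0,0,0],[0,0,0],[0,0,0],[0,0,0],[0,0,0],[0,0,0],[0,0,0],[0,0,0],[0,0,0]],"gripper":[0.5,0.7,1,1,1,1,1,1,1,1]}' 10
python3 - <<'E'
from cad import *
p,d,W,c=cloud("scene","n_scene"); s=robot.get_state(); print(s['tool_pos'],s['gripper_width'],s['ft_force'],s['moment'])
q,e,k=fitcad(W,(.605,-.04),np.radians(102)); print(q,np.degrees(q[2]),e,k)
p,d,W,c=cloud("wrist","n_wrist")
E
```

```text
time_s: 29.6
tool_pos: [0.6321, -0.1733, 0.1166]
ee_rot: [0.995, 0.101, 0.001, 0.001]
ft_force: [-0.6, -0.0, 0.1]
gripper_width: 0.885
time_s: 30.6
tool_pos: [0.6316, -0.1731, 0.1152]
ee_rot: [0.995, 0.101, 0.0, 0.0]
ft_force: [0.2, 0.1, -0.0]
gripper_width: 0.122
[ 0.631572   -0.17307005  0.11512246] 0.12130091258482371 [-0.48967281 -0.28955558  0.64638988] [-0.03469498  0.04550991  0.01232826]
[ 0.60624181 -0.04021075  1.7732116 ] 101.59754105041262 0.0023012699448976127 833
```

View pics/n_wrist.png

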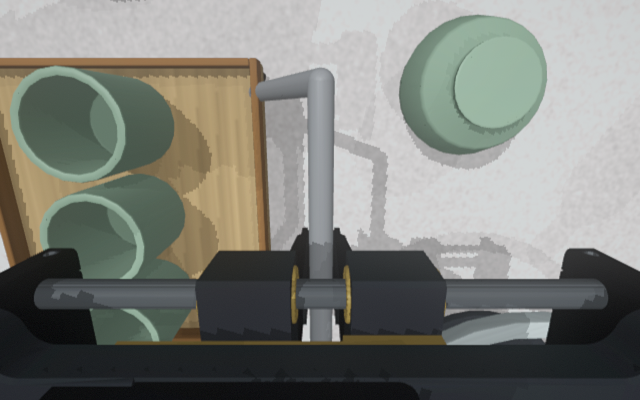

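The handle is gripped at an opening of 11.5 mm. First straight push: 75 mm forwards.

```bash
python3 -m crank '{"translation":[[0,-0.2,0],[0,-0.6,0],[0,-1.2,0],[0,-2,0],[0,-2.8,0],[0,-3.6,0],[0,-4.4,0],[0,-5.2,0],[0,-6,0],[0,-6.7,0],[0,-7.2,0],[0,-7.5,0]],"rotation":[[0,0,0],[0,0,0],[0,0,0],[0,0,0],[0,0,0],[0,0,0],[0,0,0],[0,0,0],[0,0,0],[0,0,0],[0,0,0],[0,0,0]],"gripper":[1,1,1,1,1,1,1,1,1,1,1,1]}'
python3 - <<'E'
from cad import *
for n in("top","scene"):
    p,d,W,c=cloud(n,"o_"+n); q,e,k=fitcad(W,(.59,.032),np.radians(102)); print(n,q[:2],np.degrees(q[2]),e,k)
    B=np.array([.6104,.3037,np.radians(102.75)]) if n=="top" else np.array([.6102,.3053,np.radians(102.6)]); print(bayframe(B,q))
s=robot.get_state(); print(s['time_s'],s['tool_pos'],s['gripper_width'],s['ft_force'],s['moment'])
for n in ("scene",):
    for a in ("axle_fl","axle_fr","axle_rl","axle_rr"): print(a,[(np.round(r['rect']),round(r['score'],2)) for r in vision.find_in(n,a)][:2])
E
```

```text
time_s: 31.9
tool_pos: [0.6163, -0.0991, 0.1151]
ee_rot: [0.995, 0.102, -0.0, 0.0]
ft_force: [0.6, -2.7, 0.9]
gripper_width: 0.121
top [0.58939814 0.03173113] 101.70265330731375 0.0025369771066216895 367
[-260.62769578   80.50683819   -1.04734669]
scene [0.59077707 0.03408245] 101.45011996400027 0.002275069503078236 778
[-260.44877103   78.11943577   -1.14988004]
32.0 [ 0.61629856 -0.09902173  0.11506484] 0.12415720607961385 [0.16986524 0.95887126 0.1915391 ] [ 0.23835297  0.00885283 -0.00558972]
axle_fl []
axle_fr []
axle_rl [(array([364., 249.,  25.,  38.]), 0.59)]
axle_rr []
```

View pics/o_scene.png

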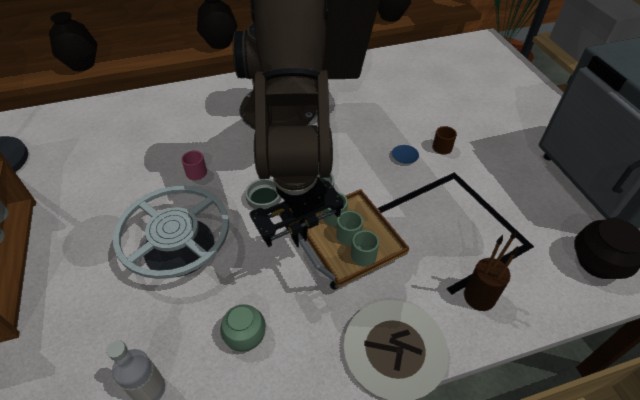

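It went straight as commanded. I'll compute the S-curve rows as caddy poses in the bay frame turned into tool shifts.

```bash
cat > plan.py <<'E'
import numpy as np, sys
def R2(t): return np.array([[np.cos(t),-np.sin(t)],[np.sin(t),np.cos(t)]])
def plan(P0,x0,x1,y0,xe,step=10,ye=0,th0=0):
    X=np.linspace(P0[0],xe,4000); u=np.clip((X-x0)/(x1-x0),0,1)
    Y=y0+(ye-y0)*(3*u**2-2*u**3); T=np.arctan((ye-y0)*(6*u-6*u**2)/(x1-x0))
    S=np.r_[0,np.cumsum(np.hypot(np.diff(X),np.diff(Y)))]
    return X,Y,T,S
def rowsof(P0,poses):
    t0=np.radians(P0[2]); H0=np.array(P0[:2])+R2(t0)@[-135,0]
    out=[]
    for x,y,t in poses:
        d=R2(t0).T@(np.array([x,y])+R2(t)@[-135,0]-H0)
        out.append((round(-d[1]/10,2),round(-d[0]/10,2),round(-np.degrees(t-t0),1)))
    return out
E
python3 - <<'E'
from plan import *
P0=(-260.5,79.3,-1.1)
X,Y,T,S=plan(P0,-245,-75,79.3,0)
# ramp-up
s=np.r_[2,6,12,np.arange(21,S[-1]-10,9.5)]
poses=[(np.interp(a,S,X),np.interp(a,S,Y),np.interp(a,S,T)+np.radians(-1.1)*max(0,1-a/60)) for a in s]
print(S[-1],len(s))
for i,(p,r) in enumerate(zip(poses,rowsof(P0,poses))): print(i,np.round([p[0],p[1],np.degrees(p[2])],1),r)
E
```

```text
280.96233002461156 30
0 [-258.5   79.3   -1.1] (np.float64(0.0), np.float64(-0.2), np.float64(-0.0))
1 [-254.5   79.3   -1. ] (np.float64(0.01), np.float64(-0.6), np.float64(-0.1))
2 [-248.5   79.3   -0.9] (np.float64(0.03), np.float64(-1.2), np.float64(-0.2))
3 [-239.5   79.1   -5.7] (np.float64(-1.1), np.float64(-2.14), np.float64(4.6))
4 [-230.1   77.6  -13.1] (np.float64(-2.7), np.float64(-3.34), np.float64(12.0))
5 [-221.    75.   -19.1] (np.float64(-3.82), np.float64(-4.62), np.float64(18.0))
6 [-212.1   71.6  -23.8] (np.float64(-4.52), np.float64(-5.89), np.float64(22.7))
7 [-203.6   67.5  -27.3] (np.float64(-4.89), np.float64(-7.1), np.float64(26.2))
8 [-195.2   62.9  -30.1] (np.float64(-5.03), np.float64(-8.25), np.float64(29.0))
9 [-187.1   58.   -32.1] (np.float64(-4.97), np.float64(-9.31), np.float64(31.0))
10 [-179.1   52.8  -33.6] (np.float64(-4.76), np.float64(-10.3), np.float64(32.5))
11 [-171.3   47.5  -34.5] (np.float64(-4.42), np.float64(-11.21), np.float64(33.4))
12 [-163.5   42.1  -34.9] (np.float64(-3.98), np.float64(-12.06), np.float64(33.8))
13 [-155.7   36.6 
[... 649 characters left out ...]
1 [-88.9   1.5 -11.8] (np.float64(4.94), np.float64(-17.55), np.float64(10.7))
22 [-79.5   0.2  -4.1] (np.float64(6.86), np.float64(-18.27), np.float64(3.0))
23 [-70.   0.   0.] (np.float64(7.82), np.float64(-19.2), np.float64(-1.1))
24 [-60.5   0.    0. ] (np.float64(7.8), np.float64(-20.15), np.float64(-1.1))
25 [-51.   0.   0.] (np.float64(7.79), np.float64(-21.1), np.float64(-1.1))
26 [-41.5   0.    0. ] (np.float64(7.77), np.float64(-22.05), np.float64(-1.1))
27 [-32.   0.   0.] (np.float64(7.75), np.float64(-23.0), np.float64(-1.1))
28 [-22.5   0.    0. ] (np.float64(7.73), np.float64(-23.95), np.float64(-1.1))
29 [-13.   0.   0.] (np.float64(7.71), np.float64(-24.9), np.float64(-1.1))
```

Run:
```python
from plan import *
P0=(-260.5,79.3,-1.1)
X=np.linspace(-260.5,0,4000); u=np.clip((X+252)/(252-75),0,1)
Y=79.3*(1-(3*u**2-2*u**3)); T=np.radians(-25)*np.sin(np.pi*u)**2+np.radians(-1.1)*np.clip(1-u*3,0,1)
S=np.r_[0,np.cumsum(np.hypot(np.diff(X),np.diff(Y)))]
s=np.r_[2,6,12,np.arange(20,S[-1]-5,8.5)]
poses=[(np.interp(a,S,X),np.interp(a,S,Y),np.interp(a,S,T)) for a in s]
print(S[-1],len(s))
for i,(p,r) in enumerate(zip(poses,rowsof(P0,poses))): print(i,np.round([p[0],p[1],np.degrees(p[2])],1),[float(v) for v in r])
```

```text
280.2632754258433 34
0 [-258.5   79.3   -1.1] [-0.0, -0.2, -0.0]
1 [-254.5   79.3   -1.1] [-0.01, -0.6, -0.0]
2 [-248.5   79.2   -1.1] [-0.02, -1.2, 0.0]
3 [-240.6   78.3   -1.9] [-0.13, -2.0, 0.8]
4 [-232.2   76.6   -3.7] [-0.39, -2.84, 2.6]
5 [-224.1   74.    -6.2] [-0.75, -3.7, 5.1]
6 [-216.2   70.9   -9.2] [-1.15, -4.58, 8.1]
7 [-208.5   67.3  -12.4] [-1.56, -5.48, 11.3]
8 [-201.    63.3  -15.6] [-1.9, -6.41, 14.5]
9 [-193.6   59.1  -18.5] [-2.15, -7.34, 17.4]
10 [-186.4   54.7  -21.1] [-2.3, -8.27, 20.0]
11 [-179.2   50.1  -23.1] [-2.29, -9.17, 22.0]
12 [-172.1   45.4  -24.4] [-2.13, -10.0, 23.3]
13 [-165.1   40.7  -25. ] [-1.79, -10.77, 23.9]
14 [-158.    36.   -24.8] [-1.28, -11.47, 23.7]
15 [-150.9   31.3  -23.8] [-0.61, -12.09, 22.7]
16 [-143.8   26.6  -22.1] [0.21, -12.66, 21.0]
17 [-136.6   22.1  -19.7] [1.17, -13.2, 18.6]
18 [-129.3   17.8  -16.9] [2.23, -13.75, 15.8]
19 [-121.8   13.7  -13.6] [3.36, -14.31, 12.5]
20 [-114.2    9.9  -10.3] [4.5, -14.93, 9.2]
21 [-106.4    6.6   -7. ] [5.59, -15.62, 5.9]
22 [-98.4   3.8  -4.1] [6.54, -16.37, 3.0]
23 [-90.1   1.6  -1.8] [7.28, -17.18, 0.7]
24 [-81.8   0.3  -0.4] [7.73, -18.02, -0.7]
25 [-73.3   0.   -0. ] [7.83, -18.87, -1.1]
26 [-64.8   0.   -0. ] [7.81, -19.72, -1.1]
27 [-56.3   0.   -0. ] [7.8, -20.57, -1.1]
28 [-47.8   0.   -0. ] [7.78, -21.42, -1.1]
29 [-39.3   0.   -0. ] [7.76, -22.27, -1.1]
30 [-30.8   0.   -0. ] [7.75, -23.12, -1.1]
31 [-22.3   0.   -0. ] [7.73, -23.97, -1.1]
32 [-13.8   0.   -0. ] [7.71, -24.82, -1.1]
33 [-5.3  0.  -0. ] [7.7, -25.67, -1.1]
```

```bash
python3 -m crank '{"translation":[[0,-0.2,0],[0,-0.6,0],[0,-1.2,0],[-0.15,-2,0],[-0.4,-2.85,0],[-0.75,-3.7,0],[-1.15,-4.6,0],[-1.55,-5.5,0],[-1.9,-6.4,0],[-2.15,-7.35,0],[-2.3,-8.25,0],[-2.3,-9.15,0]],"rotation":[[0,0,0],[0,0,0],[0,0,0],[0,0,0.8],[0,0,2.6],[0,0,5.1],[0,0,8.1],[0,0,11.3],[0,0,14.5],[0,0,17.4],[0,0,20],[0,0,22]],"gripper":[1,1,1,1,1,1,1,1,1,1,1,1]}' 20
python3 - <<'E'
from cad import *
for n in("top","scene"):
    B=np.array([.6104,.3037,np.radians(102.75)]) if n=="top" else np.array([.6102,.3053,np.radians(102.6)])
    p,d,W,c=cloud(n,"p_"+n); g=B[:2]+np.array([[np.cos(B[2]),-np.sin(B[2])],[np.sin(B[2]),np.cos(B[2])]])@[-.18,.05]
    q,e,k=fitcad(W,g,np.radians(80)); print(n,q[:2],np.degrees(q[2]),e,k,bayframe(B,q))
s=robot.get_state(); print(s['time_s'],s['tool_pos'],s['gripper_width'],s['ft_force'],s['moment'])
T=R.from_quat(s['ee_rot']).as_matrix(); print("tool x heading+90",np.degrees(np.arctan2(T[1,0],T[0,0]))+90)
E
```

```text
time_s: 33.4
tool_pos: [0.5745, -0.0137, 0.1151]
ee_rot: [0.996, -0.091, -0.001, 0.0]
ft_force: [-1.3, -1.8, 2.3]
gripper_width: 0.119
top [0.59681177 0.11765123] 80.78900918217691 0.002804850260964988 436 [-178.46234884   54.31365944  -21.96099082]
scene [0.59924826 0.12092535] 79.99487636255917 0.0022269544457217787 819 [-177.5452681    50.90806915  -22.60512364]
33.5 [ 0.57458639 -0.01309659  0.11505434] 0.11847269835249848 [-1.25447661  1.26248268  0.27999886] [0.21360686 0.13688378 0.06233408]
tool x heading+90 79.66008966078621
```

View pics/p_scene.png

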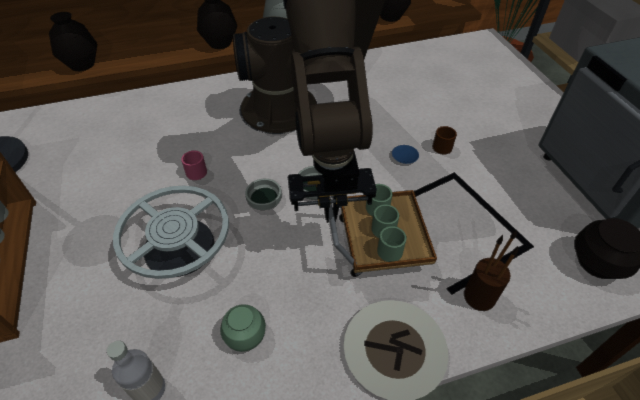

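It's tracking the plan well. Now the second half.

Run:
```python
from plan import *
P0=(-178,51.7,-22.9)
X=np.linspace(-252,0,4000); u=np.clip((X+252)/(252-75),0,1)
k=51.7/49.3
Y=79.3*k*(1-(3*u**2-2*u**3)); T=np.radians(-25)*np.sin(np.pi*u)**2
S=np.r_[0,np.cumsum(np.hypot(np.diff(X),np.diff(Y)))]; S-=np.interp(-178,X,S)
s=np.r_[2,6,12,np.arange(20,160,8.5)]
poses=[(np.interp(a,S,X),np.interp(a,S,Y),np.interp(a,S,T)) for a in s]
for i,(p,r) in enumerate(zip(poses,rowsof(P0,poses))): print(i,np.round([p[0],p[1],np.degrees(p[2])],1),[float(v) for v in r])
```

```text
0 [-176.4   50.6  -23.7] [-0.15, -0.2, 0.8]
1 [-173.1   48.3  -24.3] [-0.2, -0.59, 1.4]
2 [-168.1   44.9  -24.8] [-0.21, -1.18, 1.9]
3 [-161.6   40.2  -25. ] [-0.07, -1.96, 2.1]
4 [-154.7   35.4  -24.4] [0.25, -2.79, 1.5]
5 [-147.7   30.5  -23.1] [0.73, -3.62, 0.2]
6 [-140.6   25.8  -21.1] [1.36, -4.46, -1.8]
7 [-133.4   21.2  -18.5] [2.1, -5.33, -4.4]
8 [-126.2   16.8  -15.5] [2.93, -6.24, -7.4]
9 [-118.7   12.7  -12.3] [3.78, -7.21, -10.6]
10 [-111.1    9.    -8.9] [4.59, -8.23, -14.0]
11 [-103.3    5.7   -5.8] [5.31, -9.27, -17.1]
12 [-95.2   3.   -3.1] [5.84, -10.32, -19.8]
13 [-86.9   1.1  -1.1] [6.13, -11.33, -21.8]
14 [-78.5   0.1  -0.1] [6.11, -12.23, -22.8]
15 [-70.   0.  -0.] [5.81, -13.03, -22.9]
16 [-61.5   0.   -0. ] [5.48, -13.81, -22.9]
17 [-53.   0.  -0.] [5.15, -14.59, -22.9]
18 [-44.5   0.   -0. ] [4.82, -15.38, -22.9]
19 [-36.   0.  -0.] [4.49, -16.16, -22.9]
```

```bash
python3 -m crank '{"translation":[[-0.1,-0.2,0],[-0.2,-0.6,0],[-0.2,-1.2,0],[-0.05,-1.95,0],[0.25,-2.8,0],[0.75,-3.6,0],[1.35,-4.45,0],[2.1,-5.35,0],[2.95,-6.25,0],[3.8,-7.2,0],[4.6,-8.2,0],[5.3,-9.25,0]],"rotation":[[0,0,0.7],[0,0,1.4],[0,0,1.9],[0,0,2.1],[0,0,1.5],[0,0,0.2],[0,0,-1.8],[0,0,-4.4],[0,0,-7.4],[0,0,-10.6],[0,0,-14],[0,0,-17.1]],"gripper":[1,1,1,1,1,1,1,1,1,1,1,1]}' 20
cat > meas.py <<'E'
from cad import *
def meas(tag,bx,by,bt):
    for n in("top","scene"):
        B=np.array([.6104,.3037,np.radians(102.75)]) if n=="top" else np.array([.6102,.3053,np.radians(102.6)])
        p,d,W,c=cloud(n,f"{tag}_{n}"); g=B[:2]+np.array([[np.cos(B[2]),-np.sin(B[2])],[np.sin(B[2]),np.cos(B[2])]])@[bx/1000,by/1000]
        q,e,k=fitcad(W,g,B[2]+np.radians(bt)); print(n,q[:2].round(4),np.degrees(q[2]).round(2),e.round(4),k,bayframe(B,q).round(1))
    s=robot.get_state(); print(s['time_s'],s['tool_pos'],s['gripper_width'],s['ft_force'],s['moment'])
    T=R.from_quat(s['ee_rot']).as_matrix(); print("tool x heading+90",np.degrees(np.arctan2(T[1,0],T[0,0]))+90)
E
python3 -c "
from meas import *
meas('q',-103,6,-6)"
```

```text
time_s: 34.7
tool_pos: [0.6455, 0.0676, 0.1152]
ee_rot: [0.998, 0.061, 0.001, 0.0]
ft_force: [0.7, -2.2, 2.0]
gripper_width: 0.118
top [0.631  0.2002] 96.02 0.003 381 [-105.5    2.7   -6.7]
scene [0.6335 0.2034] 96.41 0.0028 806 [-104.5   -0.5   -6.2]
34.8 [0.6456806  0.06835929 0.11504055] 0.11891815853739135 [ 2.06886047 -0.01587774  2.49655183] [ 0.13894084 -0.22404481 -0.13281346]
tool x heading+90 96.93228536266118
```

View pics/q_scene.png

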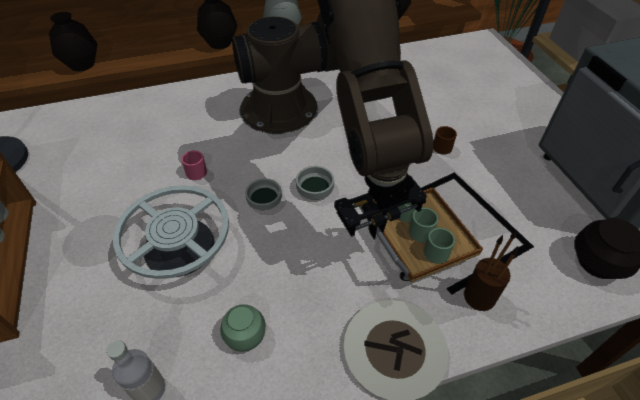

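View pics/q_top.png

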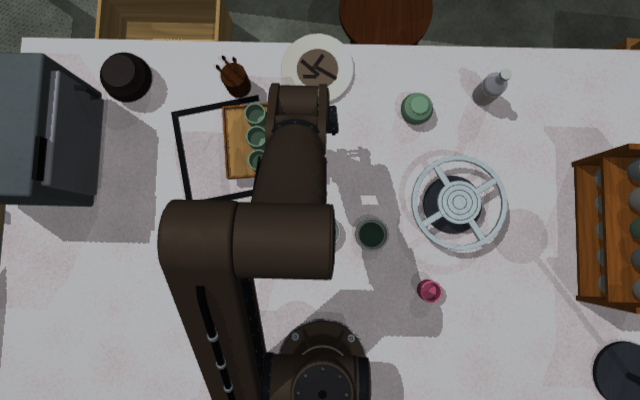

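Run:
```python
from plan import *
P0=(-104,2,-6)
xs=-104+np.r_[3,9,17,25,33,41,49,57,65,72,78,82]
poses=[(x,2*(1-min(1,(x+104)/33))**1.5,np.radians(-6)*(lambda u:1-(3*u*u-2*u**3))(min(1,(x+104)/33))) for x in xs]
for i,(p,r) in enumerate(zip(poses,rowsof(P0,poses))): print(i,np.round([p[0],p[1],np.degrees(p[2])],1),[float(v) for v in r])
```

```text
0 [-101.     1.7   -5.9] [0.03, -0.3, -0.1]
1 [-95.    1.2  -4.9] [0.24, -0.91, -1.1]
2 [-87.    0.7  -2.9] [0.69, -1.72, -3.1]
3 [-79.    0.2  -0.9] [1.12, -2.56, -5.1]
4 [-71.   0.  -0.] [1.27, -3.38, -6.0]
5 [-63.   0.  -0.] [1.18, -4.17, -6.0]
6 [-55.   0.  -0.] [1.1, -4.97, -6.0]
7 [-47.   0.  -0.] [1.01, -5.76, -6.0]
8 [-39.   0.  -0.] [0.93, -6.56, -6.0]
9 [-32.   0.  -0.] [0.86, -7.26, -6.0]
10 [-26.   0.  -0.] [0.79, -7.85, -6.0]
11 [-22.   0.  -0.] [0.75, -8.25, -6.0]
```

```bash
python3 -m crank '{"translation":[[0.05,-0.3,0],[0.25,-0.9,0],[0.7,-1.7,0],[1.1,-2.55,0],[1.25,-3.4,0],[1.2,-4.15,0],[1.1,-4.95,0],[1,-5.75,0],[0.95,-6.55,0],[0.85,-7.25,0],[0.8,-7.85,0],[0.75,-8.2,0]],"rotation":[[0,0,-0.1],[0,0,-1.1],[0,0,-3.1],[0,0,-5.1],[0,0,-6],[0,0,-6],[0,0,-6],[0,0,-6],[0,0,-6],[0,0,-6],[0,0,-6],[0,0,-6]],"gripper":[1,1,1,1,1,1,1,1,1,1,1,1]}' 20
python3 -c "
from meas import *
meas('r',-22,0,0)"
```

```text
time_s: 36.0
tool_pos: [0.6418, 0.1498, 0.1151]
ee_rot: [0.994, 0.111, -0.0, 0.0]
ft_force: [-0.8, -2.3, 2.0]
gripper_width: 0.12
top [0.611  0.2796] 103.41 0.002 285 [-23.7   4.8   0.7]
scene [0.6127 0.2819] 103.16 0.0032 569 [-23.4   2.7   0.6]
36.1 [0.64175236 0.14982721 0.11505132] 0.12031579165302007 [0.16728566 0.67790881 1.69538296] [0.19486978 0.09148985 0.07597123]
tool x heading+90 102.7649673240107
```

View pics/r_scene.png

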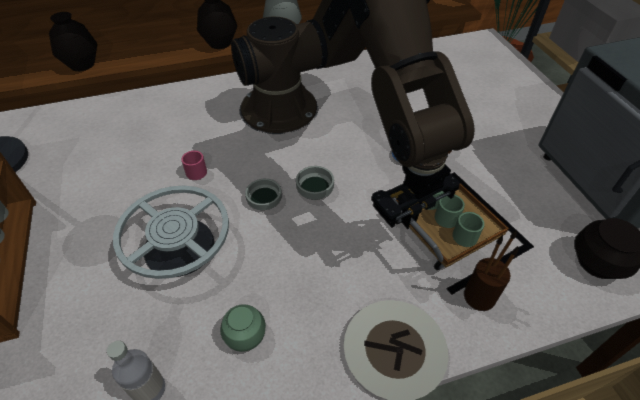

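View pics/r_top.png

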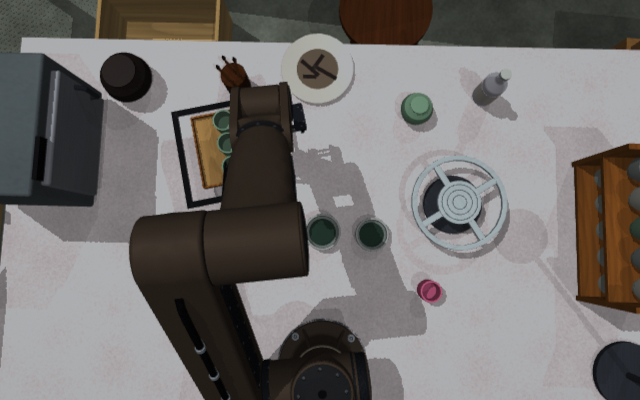

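The caddy is at (-23, +3 mm, +0.5°) in the bay, so I'll just push the last 24 mm straight.

```bash
python3 -m crank '{"translation":[[0,-0.2,0],[0,-0.5,0],[0,-0.9,0],[0,-1.3,0],[0,-1.7,0],[0,-2.05,0],[0,-2.3,0],[0,-2.4,0],[0,-2.4,0],[0,-2.4,0],[0,-2.4,0]],"rotation":[[0,0,0],[0,0,0],[0,0,0],[0,0,0],[0,0,0],[0,0,0],[0,0,0],[0,0,0],[0,0,0],[0,0,0],[0,0,0]],"gripper":[1,1,1,1,1,1,1,1,1,1,1]}' 20
python3 -c "
from meas import *
meas('t',0,3,0)"
```

```text
time_s: 37.2
tool_pos: [0.6367, 0.1727, 0.1151]
ee_rot: [0.994, 0.111, -0.0, -0.0]
ft_force: [-1.1, 1.1, 2.1]
gripper_width: 0.119
top [0.6059 0.3023] 103.24 0.0021 285 [-0.4  4.7  0.5]
scene [0.6079 0.3041] 103.16 0.0031 563 [-0.6  2.5  0.6]
37.3 [0.63669001 0.17254245 0.11505632] 0.12148968660794705 [0.08219137 0.8653295  1.2124408 ] [0.19177142 0.05231965 0.07807094]
tool x heading+90 102.73476444031168
```

Releasing gently and rising.

```bash
python3 -m crank '{"translation":[[0,0,0],[0,0,0],[0,0,0],[0,0,0],[0,0,0],[0,0,0],[0,0,-1],[0,0,-4],[0,0,-8],[0,0,-12],[0,0,-15],[0,0,-15]],"rotation":[[0,0,0],[0,0,0],[0,0,0],[0,0,0],[0,0,0],[0,0,0],[0,0,0],[0,0,0],[0,0,0],[0,0,0],[0,0,0],[0,0,0]],"gripper":[0.6,0.3,0,0,0,0,0,0,0,0,0,0]}'
python3 -m crank '{"translation":[[-2,3,0],[-6,7,0],[-10,10,0],[-14,14,0],[-17,18,0],[-20,22,0],[-20,24,0],[-20,24,0],[-20,24,0]],"rotation":[[0,0,0],[0,0,0],[0,0,0],[0,0,0],[0,0,0],[0,0,0],[0,0,0],[0,0,0],[0,0,0]],"gripper":[-1,-1,-1,-1,-1,-1,-1,-1,-1]}'
python3 -c "
from meas import *
meas('u',0,3,0)
from loc import report
report('v')
"
```

```text
time_s: 38.5
tool_pos: [0.638, 0.1728, 0.2707]
ee_rot: [0.994, 0.111, 0.004, -0.0]
ft_force: [-0.3, 0.0, -0.2]
gripper_width: 0.498
time_s: 39.4
tool_pos: [0.4943, -0.106, 0.265]
ee_rot: [0.994, 0.11, -0.0, -0.0]
ft_force: [0.6, 0.3, -0.7]
gripper_width: 0.997
top [0.6059 0.3025] 103.32 0.0024 647 [-0.2  4.6  0.6]
scene [0.6081 0.304 ] 103.22 0.0033 769 [-0.8  2.4  0.6]
39.5 [ 0.49461459 -0.10485941  0.26495716] 1.0024889267139316 [-0.63303973  0.30202777 -1.02388609] [ 0.04554802 -0.02660993 -0.02202158]
tool x heading+90 102.77395952488563
top
  [216. 123.] 0.98 ctr [0.6665 0.3125] r 0.0288 ztop 0.1139 rgb [67.5 79.  58. ]
  [225. 168.] 0.89 ctr [0.549  0.2859] r 0.0305 ztop 0.1138 rgb [77. 76. 51.]
  [178. 246.] 0.87 ctr [0.33   0.4201] r 0.0275 ztop 0.064 rgb [34. 18.  5.]
  [223. 147.] 0.86 ctr [0.6016 0.2964] r 0.0311 ztop 0.1136 rgb [75.5 72.  54. ]
  [428. 291.] 0.73 ctr [ 0.2186 -0.2963] r 0.0272 ztop 0.0641 rgb [99.  46.  64.5]
scene
  [440. 189.] 0.93 ctr [0.5645 0.2824] r 0.0356 ztop 0.1118 rgb [43. 52. 43.]
  [194. 165.] 0.88 ctr [ 0.2203 -0.2936] r 0.0271 ztop 0.06 rgb [67. 32. 44.]
  [476. 228.] 0.78 ctr [0.6685 0.3128] r 0.0292 ztop 0.1115 rgb [45. 54. 43.]
  [460. 208.] 0.78 ctr [0.6263 0.2936] r 0.0392 ztop 0.1118 rgb [43. 53. 42.]
  [445. 141.] 0.7 ctr [0.333  0.4224] r 0.0275 ztop 0.0607 rgb [27. 14.  6.]
39.7 [ 0.4948 -0.1048  0.265 ] 1.0000922940888188
```

View pics/v_scene.png

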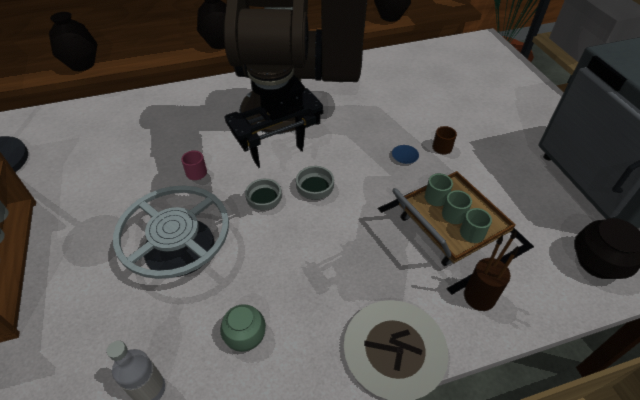

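View pics/v_top.png

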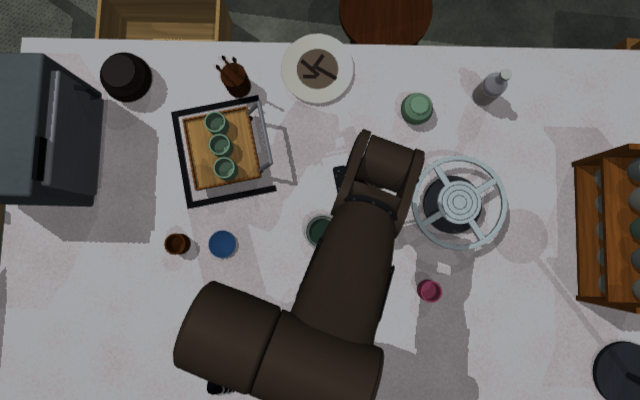

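The caddy sits inside the tape: 0 mm along, about 3.5 mm sideways, 0.6°. I'll crop the scene view to check the castors.

Run:
```python
from h import *
p=cv2.imread("pics/v_scene.png"); cv2.imwrite("pics/vz.png",cv2.resize(p[160:290,370:545],None,fx=4.4,fy=4.4,interpolation=cv2.INTER_CUBIC))
c=vision.camera_params("wrist"); s=robot.get_state()
T=R.from_quat(s['ee_rot']); A=R.from_quat(c['attitude'])
print("cam axis in tool",T.inv().apply(A.as_matrix()[:,2]),"cam x in tool",T.inv().apply(A.as_matrix()[:,0]),"off",T.inv().apply(c['origin']-s['tool_pos']))
# rear castors in scene image
c=vision.camera_params("scene"); 
B=(.6075,.303,np.radians(103)); Rm=np.array([[np.cos(B[2]),-np.sin(B[2])],[np.sin(B[2]),np.cos(B[2])]])
for x,y in((70,80),(70,-80),(-70,80),(-70,-80)):
    for dx in (0,-14): 
        w=Rm@np.array([x+dx,y])/1000+np.array(B[:2]); print((x,y),dx,w.round(3),proj(c,np.r_[w,.016]).round(1))
```

```text
cam axis in tool [-2.62621062e-01 -1.48663963e-05  9.64899050e-01] cam x in tool [-1.34415129e-03  9.99999035e-01 -3.50436720e-04] off [ 0.07466791  0.00082936 -0.17001749]
(70, 80) 0 [0.514 0.353] [450.9 192.2]
(70, 80) -14 [0.517 0.34 ] [446.9 194.2]
(70, -80) 0 [0.67  0.389] [493.7 233.7]
(70, -80) -14 [0.673 0.376] [489.5 235.9]
(-70, 80) 0 [0.545 0.217] [409.5 212.5]
(-70, 80) -14 [0.548 0.203] [405.1 214.7]
(-70, -80) 0 [0.701 0.253] [450.6 257.4]
(-70, -80) -14 [0.704 0.239] [446.1 259.9]
```

View pics/vz.png

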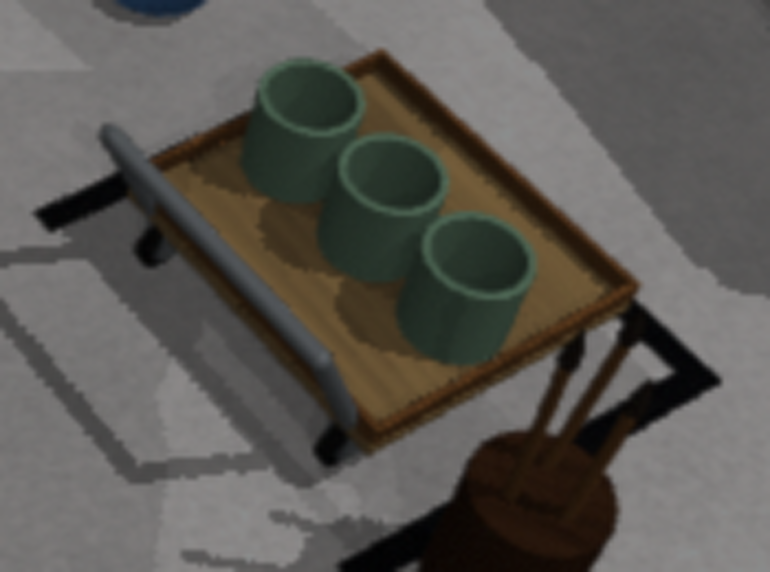

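The rear axles show at scene (404,216) and (445,261). Straight trailing predicts (405,215) and (446,260), so they agree to about 1 px. Everything else is where it was, so I'm handing in.

```bash
python3 -c "
from cell import robot
print(robot.job_done(), robot.get_state()['time_s'])"
```

```text
the job is handed in; nothing more can be done
the job is handed in; nothing more can be done
```

The job is done and was handed in at about 40 s of robot time, but I could not see the two front castors to confirm that they trail straight.

- **Wheel:** I pushed a spoke round with the shut fingers, anticlockwise, with cup0 still in the middle. The spokes ended about 2° past their starting angle, so the turn was about 362°. Cup0 was back where it started.
- **Tumblers:** cup0 and the two other green tumblers I found now stand upright in a row on the caddy. No fourth green one showed in any view. I left the pink and brown look-alikes alone, and they measured in the same places afterwards.
- **Drive:** I gripped the handle, pushed 75 mm straight, followed an S-curve into line with the bay, then drove about the last 70 mm straight. The tool's height changed by only about 0.1 mm, so the caddy was not lifted.
- **Last checks, after release:**
  - **Position:** the caddy is within 1 mm of the bay's centre lengthwise, 2 to 5 mm to the left of it, and 0.6° off square. That leaves about 20 mm or more to the tape on every side. The two cameras disagreed by about 2 mm sideways.
  - **Rear castors:** they appear within about 1 pixel of where straight trailing puts them.
  - **Front castors:** hidden under the board, so I rely on the last 70 mm of straight travel.
  - **Other things:** the dishes, saucer and jar look unmoved in the last pictures, but I did not measure them again.

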